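# Clear the case lid and open it onto its stop

### The job

Hold the scraper block and sweep all four loose offcuts off the shut lid of the instrument case into the tray beside it, never touching the offcuts with the gripper, and stand the block upright on the worktop again. Then lift the lid by its overhanging front edge and swing it right back until it rests on its stop, feeling for the stop so that the case is neither shoved nor tipped. Leave the mouse, the torch and the jar alone.

Things in the scene. Friction and masses are not known exactly. Their poses are not given: they have to be found in the camera images.
- case: heavy loose case (4 kg): black box, x -60..60, y -100..100, rim z 70 mm, multimeter inside. Origin: centre of its underside; x points to the hinge, away from the robot. Shut, its grey lid is a plain 8 mm slab, z 72..80, x -90..63, y -115..115 mm: it overhangs the front wall by 30 and the ends by 15 mm
- case_lid (a joint): lid hinge: 0 shut, grows as the lid rises (1.57 = upright), up to its stop a little past upright, to be found by feel. Rather stiff, but the lid (0.24 kg) falls shut if let go at a low angle; near upright it stays where it is left
- lid_edge (a point): middle of the lid's lower front edge, moves with the lid; 155 mm from the hinge axis
- case_hinge (a point): middle of the hinge axis, fixed to the case at x = 65 mm, z = 74 mm of its frame; the axis runs along the case's y
- tray: open aluminium catch tray 200 (its x) x 160 (its y) x 22 mm high, walls 3 mm, fixed on the worktop against one end of the case (left or right, as the y of its position tells), its near wall under the lid's overhang; origin at the centre of its underside
- scraper: wooden scraper block with a flat rubber sole, 120 mm long (its x), sole 40 mm wide (its y), 61 mm high, standing on the worktop at the other end of the case; to be held by its ridge, 20 mm thick across y, 100 mm long, from z = 15 to 61 mm. Origin at the centre of its underside
- offcut_1: aluminium offcut of 6 mm sheet, an L, about 26 x 23 mm, lying flat on the lid at the start; origin on its underside, near its middle
- offcut_2: aluminium offcut of 6 mm sheet, a straight strip 30 x 12 mm, lying flat on the lid at the start; origin on its underside, near its middle
- offcut_3: aluminium offcut of 6 mm sheet, a bent strip about 32 x 14 mm, lying flat on the lid at the start; origin on its underside, near its middle
- offcut_4: aluminium offcut of 6 mm sheet, a rectangle 22 x 18 mm, lying flat on the lid at the start; origin on its underside, near its middle
- mouse: black computer mouse 108 x 67 x 36 mm, bystander; origin at the centre of its underside
- torch: black torch 30 x 116 x 31 mm lying on the worktop, bystander; origin at the centre of its underside
- jar: dark round jar, 49 mm across, 87 mm high, bystander; origin at the centre of its underside
Things that resemble listed ones, but are neither listed nor needed, are in the scene too. There is more than one size of the scraper; the one meant has the size given above.

How it is judged:
On the way, in this order (a step that is already met when the one before it is completed fails the run):
1. all offcuts swept into the tray while the lid is shut (x of offcut_1 in the frame of tray between -0.1 and 0.1 m and y of offcut_1 in the frame of tray between -0.08 and 0.08 m and height (world z) of each of offcut_1, offcut_2, offcut_3, offcut_4 below 0.03 m and x of offcut_2 in the frame of tray between -0.1 and 0.1 m and y of offcut_2 in the frame of tray between -0.08 and 0.08 m and x of offcut_3 in the frame of tray between -0.1 and 0.1 m and y of offcut_3 in the frame of tray between -0.08 and 0.08 m and x of offcut_4 in the frame of tray between -0.1 and 0.1 m and y of offcut_4 in the frame of tray between -0.08 and 0.08 m and value of joint case_lid below 0.1 rad), for 0.2 s.
2. the scraper block stands on the worktop again, released, the lid still shut (height (world z) of scraper below 0.006 m and angle between scraper's own z axis and vertical below 0.1 rad and contact force between scraper and the arm below 0.1 N and linear speed of scraper below 0.02 m/s and value of joint case_lid below 0.1 rad), for 0.2 s.
3. the lid has been swung back onto its stop (value of joint case_lid above 1.78 rad), for 0.2 s.
At the end, for the whole second after the job is handed in: All four offcuts lie inside the tray (within its outline, below 30 mm); the scraper block stands upright on the worktop (within 6 mm of it and 0.1 rad); the lid rests on its stop (within 0.05 rad); the case stands flat; all at rest (x of offcut_1 in the frame of tray between -0.1 and 0.1 m and y of offcut_1 in the frame of tray between -0.08 and 0.08 m and height (world z) of each of offcut_1, offcut_2, offcut_3, offcut_4 below 0.03 m and x of offcut_2 in the frame of tray between -0.1 and 0.1 m and y of offcut_2 in the frame of tray between -0.08 and 0.08 m and x of offcut_3 in the frame of tray between -0.1 and 0.1 m and y of offcut_3 in the frame of tray between -0.08 and 0.08 m and x of offcut_4 in the frame of tray between -0.1 and 0.1 m and y of offcut_4 in the frame of tray between -0.08 and 0.08 m and linear speed of each of offcut_1, offcut_2, offcut_3, offcut_4, case below 0.02 m/s and value of joint case_lid above 1.78 rad and height (world z) of scraper between -0.01 and 0.006 m and angle between scraper's own z axis and vertical below 0.1 rad and angle between case's own z axis and vertical below 0.02 rad); the robot touches nothing.
It fails at once if the case is shoved more than 20 mm or tipped more than 0.06 rad (distance of case from where it was at the start of the episode above 0.02 m or angle between case's own z axis and vertical above 0.06 rad).
It fails at once if the gripper touches an offcut (contact force between any of offcut_1, offcut_2, offcut_3, offcut_4 and the arm above 0.3 N).
It fails at once if a bystander is moved more than 20 mm or tipped over (distance of any of mouse, torch, jar from where it was at the start of the episode above 0.02 m or angle between any of mouse, jar's own z axis and vertical above 0.5 rad).
It also fails if it takes over 67 s, if anything falls off the work surface, if the arm or the gripper's body presses on something with over 40 N, if the wrist force passes 120 N, or if a joint passes its speed limit or range.

### The arm

A 6-joint arm with a two-finger parallel gripper is mounted at the origin on a cart in front of the work surface, level with it; the furniture and walls round the work are solid. World frame = base frame: x ahead of the robot, y to its left, z up, the work surface at z = 0. Lengths are in m, angles in rad, forces in N, time in s.
With the tool pointing down it reaches from about 0.3 to 0.825 m from the base axis. Payload 5.4 kg.
Tool frame: the origin (TCP) lies midway between the tips of the shut fingers; the grasp point (between the pads) lies 19 mm behind it; z points along the fingers, y is the line along which they close (so a half turn about z gives the same grasp; the last joint's range is limited). The gripper opens to 92 mm and grips with 3 to 60 N. Pads are 20 mm wide; open, the fingers measure 128 mm over their backs; the gripper's body (75 mm by 189 mm) begins 69 mm behind the grasp point.
Start: joints at [0.946, 0.158, 1.597, -0, 1.386, -0.21], TCP at [0.232, 0.526, 0.215] pointing down, gripper open.
Joint ranges: [-2.91, 2.91], [-0.94, 2.29], [0.18, 2.7], [-1.29, 4.43], [0.17, 2.64], [-3, 3]. Speed limits (rad/s): [2.57, 2.57, 3.14, 3.14, 3.14, 3.14].

### API

Orientations are given as a rotation vector (axis times angle).
In Python, from cell import ctrl gives the robot as it stands. The module is installed in compiled form; this text tells all that it offers.
- The arm moves only by the tool send_rows, never from a script. Its argument "motion" is one flat list of numbers, 7 for each row, row after row: the shift along the tool's x, y, z each as a share of 8 cm, from -1 to 1, then the turn, a rotation vector about the tool's x, y, z each as a share of 45 degrees, from -1 to 1, then the opening, from 0 (shut) to 1 (fully open). A call has 1 to 20 rows; each row is the pose to reach, as a shift and turn from the pose commanded when the call began, along the tool's axes at that moment; what a row does not reach only later rows make up. A row lasts 1/8 s, in which the tool goes at most 62.5 mm and 10.7 degrees, less where a joint would pass 70% of its speed; a pose out of reach is approached as far as the arm can. A call with a number of a shift or a turn outside -1 to 1 is refused whole. A call with a gripper value outside its range is refused whole. The fingers move at their own pace and stop on an object; "squeeze" is the grip in N (left out, the last holds). Time passes only in rows, so rows that repeat a pose let the fingers close. It gives the time, the measured TCP pose, the force, the opening and the grip force at its end, in the units of the state.
- ctrl.observe(): the state, without advancing time (a new reading comes with each control period).
- ctrl.camera(name): name is "scene" or "side" or "wrist"; returns the picture (420x560x3 uint8, red, green, blue); there is no depth.
- ctrl.camera_info(name): a dict with "K" (3x3 intrinsics, pixels), "eye" and "orientation" of the camera in the world. Camera axes: x right, y up, looking along -z (the intrinsics and any distortion apply to the point x, -y, -z); pixel columns grow to the right and rows downward; lengths in m; the calibration is good to about 2 mm. A picture is of the moment at which its call begins: read the wrist's pose just before it. camera_info takes no time and is no camera call; for the wrist camera it gives the pose at the moment of the call.
- ctrl.job_done(): hands the job in; it is judged then, once.
The state is a dict: "clock": time; "joint_positions": joint angles; "qvel": joint speeds; "tau": joint torques, N m; "ee_pos": TCP position; "ee_rot": TCP orientation; "wrist_force": force on the tool from outside, world axes, zero at the start; "moment": the same for the moment, N m; "opening": finger opening in m; "grasp_force": force on a finger pad.
Only numpy, scipy, OpenCV 4.12 (cv2) and the standard library are available. Lean on these libraries where they do the work, as an engineer would, in place of code of your own. Each camera call takes 0.05 s, during which the arm holds its last target. There are 200 camera calls.

## Working session

There is one attempt and no reset: what is moved stays moved. The work goes in short steps, Python scripts to look and compute and a tool call to move; the robot and the scene stay as the last step left them, time stands still between calls to the robot, and variables do not carry over. Pictures are saved under pics/ and viewed, at most 10 in all, crops included, and the job is handed in when it is done.

Besides the shell and the picture viewer there is one more tool, called after "Request:" by a JSON object that holds its "fn" and its "kwargs". send_rows: Moves the arm, as the interface text tells. Its arguments: {"type":"object","properties":{"motion":{"type":"array"},"squeeze":{"type":"number"}},"required":["motion"]}

```bash
mkdir -p pics; cat > h.py <<'E'
import numpy as np, cv2
from scipy.spatial.transform import Rotation as R
from cell import ctrl
def Rc(info):
    o=np.array(info["orientation"],float)
    return o if o.shape==(3,3) else (R.from_rotvec(o).as_matrix() if o.size==3 else R.from_quat(o).as_matrix())
def ray(info,u,v):
    K=np.array(info["K"]);d=np.array([(u-K[0,2])/K[0,0],-(v-K[1,2])/K[1,1],-1.]);return np.array(info["eye"]),Rc(info)@d
def onz(info,u,v,z):
    e,d=ray(info,u,v);return e+d*(z-e[2])/d[2]
def proj(info,p):
    K=np.array(info["K"]);q=Rc(info).T@(np.array(p)-info["eye"]);return K[0,0]*q[0]/-q[2]+K[0,2],K[1,1]*-q[1]/-q[2]+K[1,2]
def save(name,fn):
    im=ctrl.camera(name);cv2.imwrite("pics/"+fn,im[:,:,::-1]);return im
E
python3 - <<'E'
from h import *
print(ctrl.observe())
for n in("scene","side","wrist"):print(n,ctrl.camera_info(n))
a=save("scene","scene0.png");b=save("side","side0.png");c=save("wrist","wrist0.png")
E
```

```text
{'clock': 0.0, 'joint_positions': array([ 9.45867609e-01,  1.59067202e-01,  1.59821104e+00,  1.89989234e-05,
        1.38618053e+00, -2.10102697e-01]), 'qvel': array([-0.00165759, -0.00060615, -0.0003832 , -0.00101602, -0.00034361,
       -0.00096048]), 'tau': array([ 8.96427846e-04, -3.85552597e+01, -3.22117388e+01,  7.04015396e-02,
        3.75893293e-02, -1.55216094e-04]), 'ee_pos': array([0.23139023, 0.525716  , 0.21361933]), 'ee_rot': array([-6.46791002e-01, -3.07349924e+00,  2.66693581e-03]), 'wrist_force': array([-0.28518147, -0.42501367,  0.30665387]), 'moment': array([-0.00910409,  0.02888793,  0.08256344]), 'grasp_force': 0.0, 'opening': 0.09191393157376566}
scene {'K': array([[410.94529662,   0.        , 278.10741089],
       [  0.        , 410.94529662, 205.65431334],
       [  0.        ,   0.        ,   1.        ]]), 'eye': array([ 0.00886318, -0.55974294,  0.88810116]), 'orientation': array([ 0.77179557, -0.28609259, -0.633299  ])}
side {'K': array([[417.30229147,   0.        , 279.40496878],
       [  0.        , 417.30229147, 213.08625607],
       [  0.        ,   0.        ,   1.        ]]), 'eye': array([ 0.23654971, -0.66038096,  0.66721818]), 'orientation': array([ 0.94258921, -0.18688742, -0.38485814])}
wrist {'K': array([[351.06123009,   0.        , 277.13126415],
       [  0.        , 351.06123009, 208.0786103 ],
       [  0.        ,   0.        ,   1.        ]]), 'eye': array([0.15512381, 0.56072559, 0.38281556]), 'orientation': array([-0.26773859, -0.17267456,  1.14683251])}
```

View pics/scene0.png

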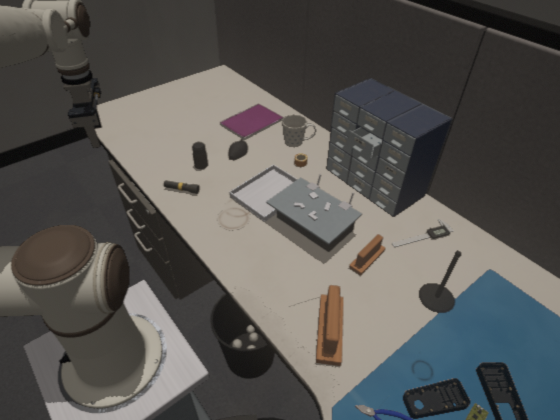

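View pics/side0.png

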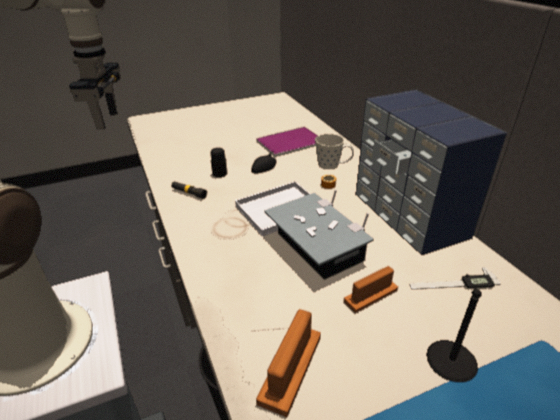

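The scene picture shows the case with its grey lid at (313,212), the tray on its left at (268,192), and the hinge tabs at the back (318,182) and (350,200). Scraper candidates: the smaller orange block at (368,253) and the larger one at (330,325). Both get measured below. Other look-alikes are the white things at (245,337), which are in the bin.

```bash
python3 - <<'E'
from h import *
a=cv2.imread("pics/scene0.png");b=cv2.imread("pics/side0.png")
ca=cv2.resize(a[160:300,220:400],None,fx=4.4,fy=4.2,interpolation=cv2.INTER_CUBIC)
cv2.imwrite("pics/crop.png",ca)
for n,im in(("scene",a),("side",b)):
    I=ctrl.camera_info(n);h=cv2.cvtColor(im,cv2.COLOR_BGR2HSV)
    m=cv2.inRange(h,(3,130,60),(18,255,255))
    k,l,s,c=cv2.connectedComponentsWithStats(m)
    for i in range(1,k):
        if s[i,4]>150:
            cs,_=cv2.findContours((l==i).astype(np.uint8),0,2)
            p=cv2.approxPolyDP(cv2.convexHull(cs[0]),2.5,True)[:,0]
            print(n,s[i],[(tuple(map(int,q)),np.round(onz(I,*q,0)[:2],3).tolist()) for q in p])
E
```

```text
side [353 267  40  31 467] [((392, 269), [0.755, -0.108]), ((390, 279), [0.731, -0.133]), ((360, 297), [0.64, -0.152]), ((356, 296), [0.634, -0.146]), ((354, 283), [0.651, -0.111]), ((386, 267), [0.746, -0.096])]
side [344 281  54  31 495] [((397, 287), [0.73, -0.16]), ((357, 311), [0.613, -0.183]), ((344, 298), [0.607, -0.14]), ((391, 281), [0.729, -0.139])]
side [ 257  310   63  107 2924] [((310, 313), [0.522, -0.148]), ((319, 338), [0.509, -0.211]), ((285, 416), [0.385, -0.326]), ((258, 405), [0.351, -0.29]), ((257, 396), [0.356, -0.274]), ((298, 310), [0.503, -0.13])]
```

View pics/crop.png

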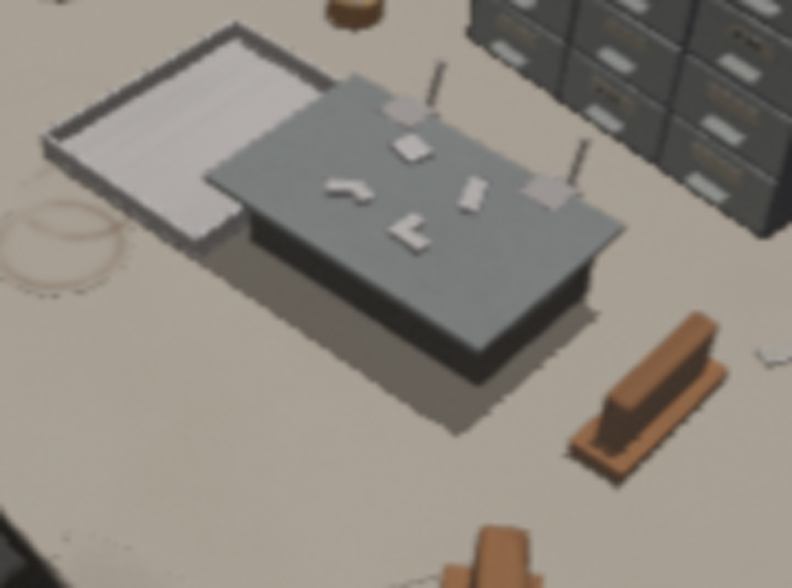

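The crop shows the lid corners at (355,73), (205,178), (478,350), (625,228) and the offcuts at (410,149), (348,189), (473,195), (408,233). In the side view the smaller block's base is about 43 x 119 mm, so it matches the 120 x 40 description. The big block is about 180 mm long and is the decoy.

```bash
python3 - <<'E'
from h import *
I=ctrl.camera_info("scene")
f=lambda p,z:np.round(onz(I,220+(p[0]+.5)/4.4-.5,160+(p[1]+.5)/4.2-.5,z)[:2],4)
for n,p,z in [("BL",(355,73),.08),("FL",(205,178),.08),("FR",(478,350),.08),("BR",(625,228),.08),("o4",(410,149),.086),("o3",(348,189),.086),("o2",(473,195),.086),("o1",(408,233),.086),("hp1",(408,110),.08),("hp2",(548,192),.08),
 ("hp1f",(415,125),.08),("hp2f",(550,208),.08),("rod1b",(432,103),.075),("rod1t",(441,65),.1),("rod1t",(441,65),.13),
 ("trayTopFarL",(43,135),.022),("trayBackL",(236,22),.022),("trayF",(195,243),.022),
 ("scr base nearcorner",(618,486),0),("scr base left",(568,456),0),("scr base right",(727,374),.015),
 ("ridge a",(606,400),.061),("ridge b",(632,412),.061),("ridge c",(697,312),.061),("ridge d",(718,324),.061)]:
    print(n,f(p,z))
E
```

```text
BL [0.6815 0.1502]
FL [0.5303 0.1256]
FR [ 0.5627 -0.0973]
BR [ 0.7114 -0.0772]
o4 [0.6513 0.0605]
o3 [0.5925 0.0553]
o2 [0.6522 0.0013]
o1 [5.948e-01 2.000e-04]
hp1 [0.683  0.0968]
hp2 [ 0.6976 -0.0223]
hp1f [0.6758 0.0818]
hp2f [ 0.6874 -0.0342]
rod1b [0.7055 0.0964]
rod1t [0.7175 0.1032]
rod1t [0.6905 0.078 ]
trayTopFarL [0.5049 0.2836]
trayBackL [0.6994 0.3065]
trayF [0.5216 0.1259]
scr base nearcorner [ 0.6051 -0.1868]
scr base left [ 0.5984 -0.1513]
scr base right [ 0.7171 -0.1729]
ridge a [ 0.6069 -0.1629]
ridge b [ 0.612  -0.1789]
ridge c [ 0.7058 -0.1468]
ridge d [ 0.708  -0.1619]
```

Request:
{"fn": "send_rows", "kwargs": {"motion": [-1,-0.685,0,0,0,0,0.65,-1,-0.685,0,0,0,0,0.65], "squeeze": 40}}

```text
clock: 0.4
ee_pos: [0.2834, 0.4422, 0.2141]
ee_rot: [-0.647, -3.074, 0.002]
wrist_force: [-0.0, -0.3, -0.3]
opening: 0.0742
grasp_force: 0.0
```

Request:
{"fn": "send_rows", "kwargs": {"motion": [-1,-0.685,0,0,0,0,0.65,-1,-0.685,0,0,0,0,0.65]}}

```text
clock: 0.65
ee_pos: [0.3348, 0.3594, 0.2143]
ee_rot: [0.649, 3.074, -0.001]
wrist_force: [0.5, -0.4, -0.2]
opening: 0.0599
grasp_force: 0.0
```

Request:
{"fn": "send_rows", "kwargs": {"motion": [-1,-0.685,0,0,0,0,0.65,-1,-0.685,0,0,0,0,0.65]}}

```text
clock: 0.9
ee_pos: [0.386, 0.2769, 0.2144]
ee_rot: [0.65, 3.074, -0.001]
wrist_force: [-0.3, -0.1, -1.4]
opening: 0.0599
grasp_force: 0.0
```

Request:
{"fn": "send_rows", "kwargs": {"motion": [-1,-0.685,0,0,0,0,0.65,-1,-0.685,0,0,0,0,0.65]}}

```text
clock: 1.15
ee_pos: [0.4371, 0.1944, 0.2145]
ee_rot: [0.65, 3.074, -0.001]
wrist_force: [0.6, 0.1, -0.3]
opening: 0.0599
grasp_force: 0.0
```

Request:
{"fn": "send_rows", "kwargs": {"motion": [-1,-0.685,0,0,0,0,0.65,-1,-0.685,0,0,0,0,0.65]}}

```text
clock: 1.4
ee_pos: [0.4883, 0.1119, 0.2144]
ee_rot: [-0.65, -3.074, 0.001]
wrist_force: [-0.4, 0.5, 0.1]
opening: 0.0597
grasp_force: 0.0
```

Request:
{"fn": "send_rows", "kwargs": {"motion": [-1,-0.685,0,0,0,0,0.65,-1,-0.685,0,0,0,0,0.65]}}

```text
clock: 1.65
ee_pos: [0.5393, 0.0295, 0.2143]
ee_rot: [-0.65, -3.073, 0.001]
wrist_force: [-0.1, 0.7, 0.3]
opening: 0.0597
grasp_force: 0.0
```

Request:
{"fn": "send_rows", "kwargs": {"motion": [-1,-0.685,0,0,0,0,0.65,-1,-0.685,0,0,0,0,0.65]}}

```text
clock: 1.9
ee_pos: [0.5904, -0.053, 0.2141]
ee_rot: [-0.65, -3.073, 0.0]
wrist_force: [-0.5, 0.9, -0.8]
opening: 0.0597
grasp_force: 0.0
```

Request:
{"fn": "send_rows", "kwargs": {"motion": [-0.9,-0.6,0,0,0,-0.74,0.65,-0.9,-0.6,0,0,0,-0.74,0.65,-0.9,-0.6,0,0,0,-0.74,0.65,-0.9,-0.6,0,0,0,-0.74,0.65,-0.9,-0.6,0,0,0,-0.74,0.65]}}

```text
clock: 2.52
ee_pos: [0.636, -0.1231, 0.2144]
ee_rot: [0.257, -3.131, -0.0]
wrist_force: [0.2, 0.3, 0.4]
opening: 0.0597
grasp_force: 0.0
```

```bash
python3 - <<'E'
from h import *
o=ctrl.observe();print(o["ee_pos"],o["ee_rot"],o["joint_positions"])
np.save("wi.npy",ctrl.camera_info("wrist"),allow_pickle=True)
save("wrist","w1.png");im=save("scene","s1.png")
E
```

```text
[ 0.63599714 -0.12311262  0.21441404] [ 2.57347080e-01 -3.13064346e+00 -3.38273917e-04] [-3.77380015e-01  3.45289367e-01  1.37488748e+00  2.04879300e-05
  1.42186058e+00 -2.11221580e+00]
```

View pics/w1.png

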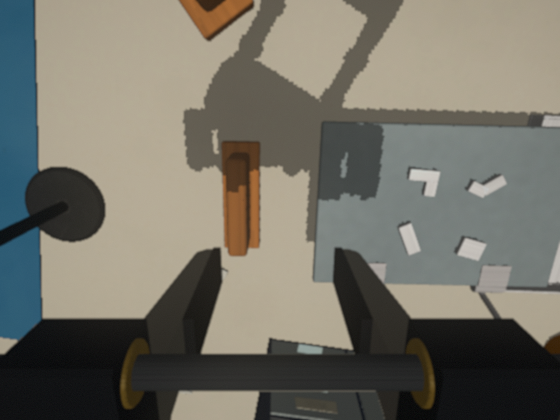

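The wrist view shows the block from (224,142) to (259,247), with its ridge top at (226..248, 153..255). The lid's right end runs from (321,122) to (314,282), and the offcuts are at (425,180), (487,186), (409,239) and (471,248).

```bash
python3 - <<'E'
from h import *
I=np.load("wi.npy",allow_pickle=True).item()
C=np.array([.6349,.0272]);t=.143;M=np.array([[np.cos(t),np.sin(t)],[-np.sin(t),np.cos(t)]])
for n,u,v,z in [("b",224,142,.015),("b",260,142,.015),("b",260,247,.015),("r",226,153,.061),("r",248,153,.061),("r",247,255,.061),("r",229,255,.061),("lidFR",321,122,.08),("lidBR",314,282,.08),("lidfront",560,126,.08),("hp",375,264,.08),("hp2",480,265,.08),
 ("o1",425,180,.086),("o1 end",408,175,.086),("o3",487,186,.086),("o3end",506,180,.086),("o2",409,239,.086),("o2front",402,225,.086),("o2back",418,252,.086),("o2L",398,226,.086),("o4",471,248,.086),("o4back",478,260,.086),("cab",268,340,0)]:
    p=onz(I,u+.5,v+.5,z)[:2];print(n,p.round(4),(M@(p-C)).round(4))
E
```

```text
b [ 0.6051 -0.1829] [-0.0594 -0.2037]
b [ 0.599 -0.146] [-0.0602 -0.1663]
b [ 0.7161 -0.1283] [ 0.0582 -0.1655]
r [ 0.6083 -0.1741] [-0.055  -0.1954]
r [ 0.605  -0.1542] [-0.0554 -0.1753]
r [ 0.7066 -0.1409] [ 0.047  -0.1766]
r [ 0.7095 -0.1587] [ 0.0474 -0.1947]
lidFR [ 0.5662 -0.0961] [-0.0856 -0.1122]
lidBR [ 0.7154 -0.0726] [ 0.0654 -0.1102]
lidfront [0.5365 0.1039] [-0.0865  0.0899]
hp [ 0.687  -0.0189] [ 0.045  -0.0531]
hp2 [0.6717 0.0803] [0.044  0.0473]
o1 [0.5992 0.0019] [-0.0389 -0.02  ]
o1 end [ 0.5973 -0.0139] [-0.043  -0.0353]
o3 [0.5956 0.0567] [-0.0347  0.0348]
o3end [0.5878 0.0712] [-0.0404  0.0502]
o2 [0.6548 0.0032] [ 0.0163 -0.0266]
o2front [ 0.6427 -0.0067] [ 0.0029 -0.0347]
o2back [0.666 0.015] [ 0.0291 -0.0165]
o2L [ 0.6442 -0.01  ] [ 0.0039 -0.0382]
o4 [0.6542 0.0621] [0.0241 0.0318]
o4back [0.6648 0.0724] [0.036  0.0405]
cab [ 0.8504 -0.0983] [ 0.1955 -0.1549]
```

Request:
{"fn": "send_rows", "kwargs": {"motion": [-0.206,-0.476,0,0,0,0.026,0.65,-0.206,-0.476,1,0,0,0.026,0.65,-0.206,-0.476,1,0,0,0.026,0.65]}}

```text
clock: 3.0
ee_pos: [0.6559, -0.157, 0.1298]
ee_rot: [0.227, -3.126, -0.006]
wrist_force: [-0.2, 0.0, -0.4]
opening: 0.0596
grasp_force: 0.0
```

Request:
{"fn": "send_rows", "kwargs": {"motion": [0,0,0.6,0,0,0,0.65,0,0,1,0,0,0,0.65,0,0,1,0,0,0,0.65]}}

```text
clock: 3.38
ee_pos: [0.6567, -0.1569, 0.0523]
ee_rot: [0.229, -3.128, -0.004]
wrist_force: [-0.4, -1.0, 0.1]
opening: 0.0595
grasp_force: 0.0
```

Request:
{"fn": "send_rows", "kwargs": {"motion": [0,0,0.27,0,0,0,0.65,0,0,0.27,0,0,0,0.65]}}

```text
clock: 3.62
ee_pos: [0.6582, -0.1579, 0.0323]
ee_rot: [0.229, -3.132, -0.001]
wrist_force: [-0.3, -0.4, 0.2]
opening: 0.0601
grasp_force: 0.0
```

```bash
python3 - <<'E'
from h import *
o=ctrl.observe();print(o["ee_pos"],o["ee_rot"],o["wrist_force"])
a=save("wrist","w2.png");b=save("side","sd2.png")
cv2.imwrite("pics/m2.png",np.hstack([cv2.resize(a,(400,300)),cv2.resize(b[180:405,250:550],(400,300))])[:,:,::-1])
E
```

```text
[ 0.65818859 -0.15790608  0.03230083] [ 2.29013263e-01 -3.13179421e+00 -1.19045626e-03] [-0.31597108 -0.40687166  0.15591952]
```

View pics/m2.png

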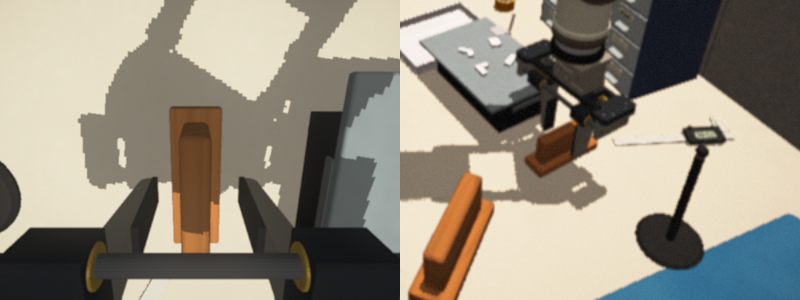

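The ridge at (195,200) is centred between the fingers at (158..238), so I can close on it.

Request:
{"fn": "send_rows", "kwargs": {"motion": [0,0,0,0,0,0,0,0,0,0,0,0,0,0,0,0,0,0,0,0,0,0,0,0,0,0,0,0,0,0,0,0,0,0,0,0,0,0,0,0,0,0], "squeeze": 45}}

```text
clock: 4.47
ee_pos: [0.6587, -0.1584, 0.033]
ee_rot: [0.229, -3.133, 0.0]
wrist_force: [-0.4, -0.8, -0.3]
opening: 0.0195
grasp_force: 45.0
```

```bash
python3 - <<'E'
from h import *
o=ctrl.observe();print(o["ee_pos"],o["ee_rot"],o["wrist_force"],o["opening"],o["grasp_force"])
E
```

```text
[ 0.65872399 -0.15839316  0.03295099] [ 2.28958576e-01 -3.13316806e+00  1.12055333e-04] [-0.36547529 -0.7622608  -0.33642949] 0.01950365241936884 44.99723553657532
```

Request:
{"fn": "send_rows", "kwargs": {"motion": [0,0,-0.5,0,0,0,0,0,0,-1,0,0,0,0,0,0,-1,0,0,0,0]}}

```text
clock: 4.85
ee_pos: [0.6613, -0.1593, 0.1171]
ee_rot: [-0.229, 3.126, -0.005]
wrist_force: [0.6, -0.1, -2.2]
opening: 0.0198
grasp_force: 45.0
```

Request:
{"fn": "send_rows", "kwargs": {"motion": [0,0,-0.3,0,0,0,0,0.176,0.5,-0.3,0,0,0,0,0.176,1,-0.3,0,0,0,0,0.176,1,-0.3,0,0,0,0]}}

```text
clock: 5.35
ee_pos: [0.6314, -0.0781, 0.1345]
ee_rot: [0.234, -3.129, -0.004]
wrist_force: [0.5, -0.3, -1.7]
opening: 0.0198
grasp_force: 45.0
```

Request:
{"fn": "send_rows", "kwargs": {"motion": [0,0.33,0,0,0,0,0,0,0.33,0.15,0,0,0,0,0,0.33,0.15,0,0,0,0]}}

```text
clock: 5.72
ee_pos: [0.6279, -0.0557, 0.1223]
ee_rot: [0.228, -3.129, -0.001]
wrist_force: [-0.5, -0.4, -2.0]
opening: 0.0199
grasp_force: 45.0
```

```bash
python3 - <<'E'
from h import *
o=ctrl.observe();print(o["ee_pos"],o["ee_rot"],o["wrist_force"],o["opening"],o["grasp_force"])
a=save("wrist","w3.png");b=save("side","sd3.png")
cv2.imwrite("pics/m3.png",np.hstack([cv2.resize(a,(400,300)),cv2.resize(b[150:300,220:420],(400,300))])[:,:,::-1])
E
```

```text
[ 0.62792495 -0.0556607   0.12230964] [ 2.28184023e-01 -3.12909766e+00 -1.37086395e-03] [-0.51871387 -0.41758259 -1.96132094] 0.01986045602507041 44.99639332294464
```

View pics/m3.png

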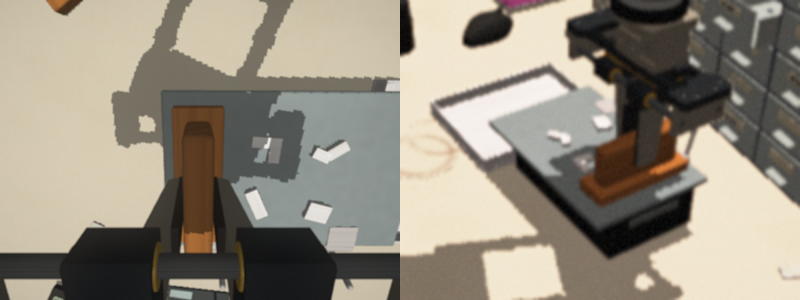

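Request:
{"fn": "send_rows", "kwargs": {"motion": [0,0,0.05,0,0,0,0,0,0,0.09,0,0,0,0,0,0,0.09,0,0,0,0,0,0,0.09,0,0,0,0]}}

```text
clock: 6.32
ee_pos: [0.6294, -0.0551, 0.1179]
ee_rot: [-0.229, 3.133, -0.0]
wrist_force: [-0.2, -0.0, -2.0]
opening: 0.02
grasp_force: 45.0
```

Request:
{"fn": "send_rows", "kwargs": {"motion": [0,0.1,0,0,0,0,0,0,0.2,0,0,0,0,0,0,0.3,0,0,0,0,0,0,0.4,0,0,0,0,0,0,0.5,0,0,0,0,0,0,0.6,0,0,0,0,0,0,0.7,0,0,0,0,0,0,0.8,0,0,0,0,0,0,0.9,0,0,0,0,0,0,1,0,0,0,0,0]}}

```text
clock: 7.58
ee_pos: [0.6177, 0.0245, 0.1179]
ee_rot: [-0.229, 3.133, -0.0]
wrist_force: [1.1, -0.2, -1.5]
opening: 0.0196
grasp_force: 45.0
```

```bash
python3 - <<'E'
from h import *
o=ctrl.observe();print(o["ee_pos"],o["ee_rot"],o["wrist_force"],o["opening"],o["grasp_force"])
a=save("wrist","w4.png");b=save("side","sd4.png")
cv2.imwrite("pics/m4.png",np.hstack([cv2.resize(a,(400,300)),cv2.resize(b[150:300,220:420],(400,300))])[:,:,::-1])
E
```

```text
[0.61770671 0.02448312 0.11787597] [-2.28957651e-01  3.13307828e+00 -2.51941353e-04] [ 1.08606172 -0.1694653  -1.49186659] 0.019618687816317093 44.996328949928284
```

View pics/m4.png

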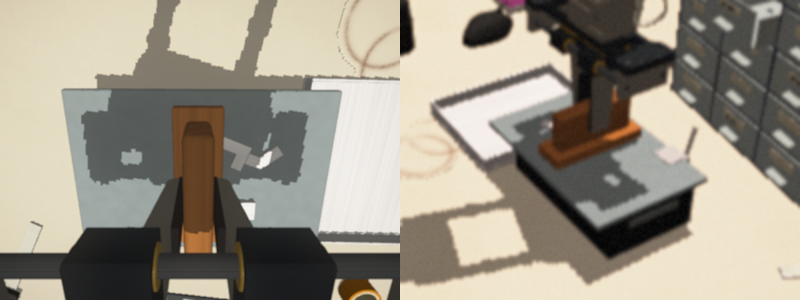

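Request:
{"fn": "send_rows", "kwargs": {"motion": [0,0,0.02,0,0,0,0,0,0,0.04,0,0,0,0,0,0,0.04,0,0,0,0]}}

```text
clock: 8.05
ee_pos: [0.6184, 0.0222, 0.1169]
ee_rot: [-0.229, 3.132, -0.005]
wrist_force: [-4.8, -5.0, 9.0]
opening: 0.0194
grasp_force: 45.0
```

Request:
{"fn": "send_rows", "kwargs": {"motion": [0,0.08,0,0,0,0,0,0,0.16,0,0,0,0,0,0,0.24,0,0,0,0,0,0,0.32,0,0,0,0,0,0,0.4,0,0,0,0,0,0,0.46,0,0,0,0,0,0,0.52,0,0,0,0,0,0,0.58,0,0,0,0,0,0,0.64,0,0,0,0,0,0,0.7,0,0,0,0,0,0,0.76,0,0,0,0,0,0,0.82,0,0,0,0,0,0,0.88,0,0,0,0,0,0,0.94,0,0,0,0,0,0,1,0,0,0,0,0]}}

```text
clock: 9.93
ee_pos: [0.61, 0.1001, 0.1188]
ee_rot: [-0.228, 3.125, -0.009]
wrist_force: [1.5, -7.8, 10.9]
opening: 0.0199
grasp_force: 45.0
```

Request:
{"fn": "send_rows", "kwargs": {"motion": [0,0.05,0,0,0,0,0,0,0.1,0,0,0,0,0,0,0.15,0,0,0,0,0,0,0.2,0,0,0,0,0,0,0.25,0,0,0,0,0,0,0.3,0,0,0,0,0,0,0.35,0,0,0,0,0,0,0.4,0,0,0,0,0,0,0.4,0,0,0,0,0]}}

```text
clock: 11.05
ee_pos: [0.6051, 0.1329, 0.1185]
ee_rot: [-0.229, 3.125, -0.006]
wrist_force: [1.4, -5.0, 11.0]
opening: 0.0191
grasp_force: 45.0
```

```bash
python3 - <<'E'
from h import *
o=ctrl.observe();print(o["ee_pos"],o["ee_rot"],o["wrist_force"],o["opening"],o["grasp_force"])
a=save("wrist","w5.png");b=save("scene","sc5.png")
cv2.imwrite("pics/m5.png",np.hstack([cv2.resize(a,(400,300)),cv2.resize(b[150:270,220:380],(400,300))])[:,:,::-1])
E
```

```text
[0.605098   0.13292186 0.11846359] [-0.22855682  3.12496687 -0.00634947] [ 1.39303981 -4.97998254 11.01183888] 0.019078129666538796 45.021591782569885
```

View pics/m5.png

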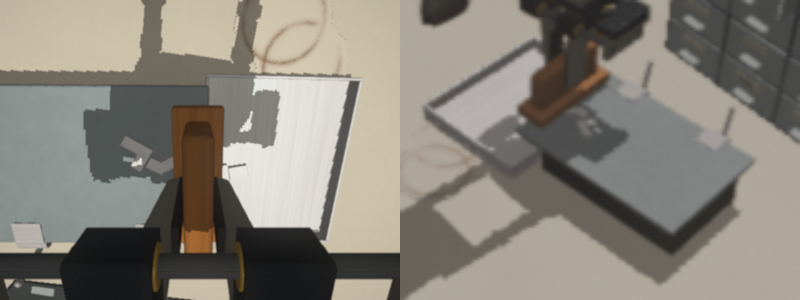

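One offcut is in the tray at (237,172) of the left panel. Two have slipped behind the block, at (135,148) and (155,163), because the sole rode too high. I'll lift the block, look again and sweep once more.

Request:
{"fn": "send_rows", "kwargs": {"motion": [0,0,-0.3,0,0,0,0,0,0,-0.6,0,0,0,0,0,0,-1,0,0,0,0,0,-0.3,-1,0,0,0,0,0,-0.6,-1,0,0,0,0,0,-1,-1,0,0,0,0,0,-1,-1,0,0,0,0]}}

```text
clock: 12.02
ee_pos: [0.6132, 0.0536, 0.1942]
ee_rot: [0.224, -3.133, 0.0]
wrist_force: [0.9, 0.0, -2.2]
opening: 0.0199
grasp_force: 45.0
```

```bash
python3 - <<'E'
from h import *
o=ctrl.observe();print(o["ee_pos"],o["ee_rot"],o["wrist_force"],o["opening"],o["grasp_force"])
np.save("wi6.npy",ctrl.camera_info("wrist"),allow_pickle=True)
a=save("wrist","w6.png");b=save("side","sd6.png")
cv2.imwrite("pics/m6.png",np.hstack([cv2.resize(a,(480,360)),cv2.resize(b[110:290,200:360],(320,360))])[:,:,::-1])
E
```

```text
[0.61319013 0.05364101 0.19420743] [ 2.24180379e-01 -3.13307237e+00  4.35383000e-04] [ 0.87385714  0.00755083 -2.19019254] 0.01987398497162143 44.99626815319061
```

View pics/m6.png

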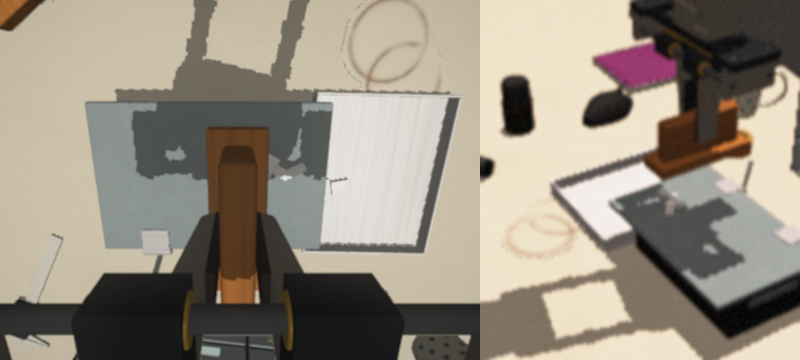

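Offcuts lie near the lid's left edge around (285,170), and one is at the edge or in the tray at (338,185). I'll move the block right and measure numerically from here.

Request:
{"fn": "send_rows", "kwargs": {"motion": [0,-0.5,0,0,0,0,0,0,-1,0,0,0,0,0,0,-1,0,0,0,0,0]}}

```text
clock: 12.5
ee_pos: [0.6249, -0.0247, 0.1944]
ee_rot: [0.226, -3.133, 0.0]
wrist_force: [0.6, 0.9, -1.9]
opening: 0.0197
grasp_force: 45.0
```

```bash
cat > seg.py <<'E'
from h import *
C=np.array([.6365,.029]);t=.143;M=np.array([[np.cos(t),np.sin(t)],[-np.sin(t),np.cos(t)]])
def run(n,im,I,lab=""):
    # case-frame windows: lid top (z .08) and tray floor
    for name,z,x0,x1,y0,y1 in(("lid",.08,-.085,.04,-.115,.113),):
        W=np.array([[x0,y0],[x1,y0],[x1,y1],[x0,y1]])
        P=[proj(I,np.r_[C+M.T@w,z]) for w in W]
        S=4 # px/mm*4 -> 0.5mm
        dst=np.float32([[0,0],[(x1-x0)*2000,0],[(x1-x0)*2000,(y1-y0)*2000],[0,(y1-y0)*2000]])
        H=cv2.getPerspectiveTransform(np.float32(P),dst)
        w=cv2.warpPerspective(im,H,(int((x1-x0)*2000),int((y1-y0)*2000)))
        cv2.imwrite(f"pics/rect_{lab}{n}.png",w[:,:,::-1])
        wi=w.astype(int);m=((wi[:,:,0]-wi[:,:,2])>-2).astype(np.uint8)
        k,l,s,c=cv2.connectedComponentsWithStats(m)
        for i in range(1,k):
            if s[i,4]>150:
                mn=w[l==i].mean(0).round().astype(int)
                print(n,name,"centre x'",round(x0+c[i,0]/2000,4),"y'",round(y0+c[i,1]/2000,4),"dx",s[i,2]/2,"dy",s[i,3]/2,"area mm2",s[i,4]/4,mn)
E
python3 - <<'E'
from seg import *
o=ctrl.observe();print(o["ee_pos"])
wi=ctrl.camera_info("wrist")
for n,I in(("wrist",wi),("scene",ctrl.camera_info("scene")),("side",ctrl.camera_info("side"))):
    im=save(n,f"{n}7.png");run(n,im,I,"7")
E
```

```text
[ 0.62487592 -0.0247466   0.19442178]
wrist lid centre x' -0.0172 y' -0.0603 dx 125.0 dy 109.0 area mm2 8447.5 [86 66 47]
wrist lid centre x' -0.0272 y' 0.0679 dx 35.5 dy 55.5 area mm2 911.0 [201 199 194]
scene lid centre x' -0.0288 y' -0.0241 dx 125.0 dy 216.5 area mm2 17219.25 [88 87 84]
scene lid centre x' 0.0374 y' 0.0601 dx 7.5 dy 36.0 area mm2 145.75 [128 129 128]
scene lid centre x' -0.0624 y' 0.088 dx 15.5 dy 11.5 area mm2 65.5 [128 130 129]
scene lid centre x' -0.0805 y' 0.1031 dx 12.5 dy 12.5 area mm2 38.25 [127 129 128]
scene lid centre x' -0.0288 y' 0.1104 dx 125.0 dy 11.5 area mm2 468.75 [135 137 135]
side lid centre x' -0.0226 y' -0.0009 dx 125.0 dy 228.0 area mm2 28144.25 [123 121 116]
```

```bash
python3 - <<'E'
import cv2,numpy as np
w=cv2.imread("pics/rect_7wrist.png").astype(int)  # rows y' -.115.. , cols x'
s=w.sum(2)//3
sub=s[290:456:5, 30:230:4]
print("rows y' from .030 step 2.5mm; cols x' from -.070 step 2mm")
for r in sub: print("".join("%x"%min(15,v//16) for v in r))
E
```

```text
rows y' from .030 step 2.5mm; cols x' from -.070 step 2mm
55555555555544444444555545555898888888999889999999
55555555555554544544455555578898888888999899989898
55555555555555554544455555578888889898988989888888
55555655455566555556555557888888888888898888888889
88889988888888788888888889988888888888899988888888
99998888888888558888888899888889888888899888888888
999888888888658cc988888888888888988888888888899899
9899888888978ceeeb88888888888889988888888888899999
888988889998aeeeeea8888756888899988888988888888999
9999988888998ceeeed987569dc98899988889998888889999
99998988889989deeeec66addddb8999998889998888989888
888889888899888deeeecddddddda999888889999988899888
888888888899888aeeeedddddddca998888888899888888888
8888888889988887ceeeeddddca88898888888888888888888
88888888888888888deeeddccc988889998888888888888888
88888888888888888adedccdedb88888988888888889888888
888888888888888888ab9addddda8888888889889888888888
8888888888888888899998cddddd9888888888988888888888
88888888888888888898998cddddc989888888888888888888
88888888888888888988885addddc988888988888888888888
88888898888888888888857cdddda888888888888998888888
8888888888888888888855bddddc9888888888888889888888
8888888888888888888759ddddd98888888888888888888899
888888888888888888756cddddb89888888898888888888889
88888888888888888875addddc989998888999998888888899
88888888888888888888cdddda889999888998899988888999
888888888888888888889acdb9899999888888889888888899
88888888888888888988889998899999988888888888888889
88888888888888888888888888999999888888888888888888
88888888888888888888888888999899888888888888888888
88888888888888888888888888988888999888888888888888
88888898888888888888888888988889999998898998888888
88888888888888888888888889988888999998889898888888
88888888888888888888888888998888889888888888888888
```

```bash
python3 - <<'E'
from seg import *
for n,f in(("scene","scene7"),("wrist","w6")):
    I=np.load("wi6.npy",allow_pickle=True).item() if n=="wrist" else ctrl.camera_info(n)
    im=cv2.imread(f"pics/{f}.png")
    x0,x1,y0,y1=-.1,.1,.105,.26;s=500
    P=[proj(I,np.r_[C+M.T@np.array(w),.006]) for w in((x0,y0),(x1,y0),(x1,y1),(x0,y1))]
    H=cv2.getPerspectiveTransform(np.float32(P),np.float32([[0,0],[100,0],[100,78],[0,78]]))
    w=cv2.warpPerspective(im,H,(100,78)).mean(2)
    print(n);
    for r in w[::2]: print("".join("%x"%min(15,int(v)//16) for v in r))
E
```

```text
scene
7666666666666666666665543322223346778888888888888888888877789abbaa9878899988888888888888888888888888
76655555555555555555555554332233467788888888888888888888877789aabaaaaaaaaaa9888888888888888888888888
665555555555555555555555554433334677888888888888888888888877789abbbbbbaaaa99888888888888888888888888
66555555555555555555555555544444567788888888888888888888887777899abbbbaaa998888888888888888888888888
6655555555555555555555555555554455778888888888888888888887777778899aaaaaaa98888888888888888888888888
6655556677888887888888777888876556777888888888888888888888888888888889abbaaa988888888888888888888888
6555557899aaaaaaaaaaaaaa9aaaaa87667778888888888888888888888888887777789abbaa998888888888888888888888
655555789aaaaaabaaaaaaaaaaaaaa98667788888888888888888888888888777766789abaaa988888888888888888888888
665556689aaaaaaaaaaaaaaaaaaaaa98667778888888888888888888888887776656789aaaa9888888888888888888888888
66555678aaaaaaaaaaaaaaaaaaaaaa9866777888888888888888888888888777666789aaaa99888888888888888888888888
66555678aaaaaaaaaaaaaaaaaaaaaa98667778888888888888888888888888777789aaaaa99888888888
[... 6089 characters left out ...]
dddddddddddddddddddddddddddddddddddddddddddddddddddddddddddddddddddddddddddddddddddddddddddddc
bb77ccdddddddddddddddddddddddddddddddddddddddddddddddddddddddddddddddddddddddddddddddddddddddddddddb
bb97bcdddddddddddddddddddddddddddddddddddddddddddddddddddddddddddddddddddddddddddddddddddddddddddddc
bba7bcdddddddddddddddddddddddddddddddddddddddddddddddddddddddddddddddddddddddddddddddddddddddddddddd
bba7bcdddddddddddddddddddddddddddddddddddddddddddddddddddddddddddddddddddddddddddddddddddddddddddddc
ba86bcdddddddddddddddddddddddddddddccccccdccccccccccccccccccccccdcdddddddddddddddddddddddddddddddddb
9a86bcdddddddddddddddddddddddddddddddddddddddddddddddddddddddddddddddddddddddddddddddddddddddddddddc
```

Request:
{"fn": "send_rows", "kwargs": {"motion": [0,0,0.5,0,0,0,0,0,0,0.85,0,0,0,0,0,0,0.85,0,0,0,0,0,0,0.85,0,0,0,0]}}

```text
clock: 13.15
ee_pos: [0.6255, -0.0227, 0.1281]
ee_rot: [-0.231, 3.131, -0.001]
wrist_force: [0.2, 0.2, -1.1]
opening: 0.0197
grasp_force: 45.0
```

Request:
{"fn": "send_rows", "kwargs": {"motion": [0,0,0.03,0,0,0,0,0,0,0.06,0,0,0,0,0,0,0.06,0,0,0,0]}}

```text
clock: 13.52
ee_pos: [0.6247, -0.0235, 0.1219]
ee_rot: [-0.229, 3.133, -0.0]
wrist_force: [-0.0, -0.3, -2.5]
opening: 0.0197
grasp_force: 45.0
```

Request:
{"fn": "send_rows", "kwargs": {"motion": [0,0,0.025,0,0,0,0,0,0,0.025,0,0,0,0]}}

```text
clock: 13.78
ee_pos: [0.6245, -0.0235, 0.1196]
ee_rot: [0.229, -3.133, -0.0]
wrist_force: [-0.7, 1.0, -2.5]
opening: 0.0196
grasp_force: 45.0
```

Request:
{"fn": "send_rows", "kwargs": {"motion": [0,0,0.02,0,0,0,0,0,0,0.02,0,0,0,0]}}

```text
clock: 14.02
ee_pos: [0.6246, -0.0234, 0.118]
ee_rot: [0.229, -3.133, -0.0]
wrist_force: [-0.3, 0.2, -1.8]
opening: 0.0196
grasp_force: 45.0
```

Request:
{"fn": "send_rows", "kwargs": {"motion": [0,0,0.02,0,0,0,0,0,0,0.02,0,0,0,0]}}

```text
clock: 14.28
ee_pos: [0.6246, -0.0234, 0.1164]
ee_rot: [0.229, -3.133, -0.0]
wrist_force: [0.2, -1.0, -2.0]
opening: 0.0201
grasp_force: 45.0
```

Request:
{"fn": "send_rows", "kwargs": {"motion": [0,0,0.02,0,0,0,0,0,0,0.02,0,0,0,0]}}

```text
clock: 14.52
ee_pos: [0.6246, -0.0234, 0.1148]
ee_rot: [0.229, -3.133, -0.0]
wrist_force: [0.1, 0.9, -1.8]
opening: 0.0194
grasp_force: 45.0
```

Request:
{"fn": "send_rows", "kwargs": {"motion": [0,0,0.0125,0,0,0,0,0,0,0.0125,0,0,0,0]}}

```text
clock: 14.78
ee_pos: [0.6246, -0.0234, 0.1139]
ee_rot: [0.229, -3.133, -0.0]
wrist_force: [0.5, -0.4, -1.7]
opening: 0.0196
grasp_force: 45.0
```

Request:
{"fn": "send_rows", "kwargs": {"motion": [0,0,0.0125,0,0,0,0,0,0,0.0125,0,0,0,0]}}

```text
clock: 15.02
ee_pos: [0.6247, -0.0234, 0.113]
ee_rot: [0.229, -3.133, 0.0]
wrist_force: [-0.4, 0.6, -1.4]
opening: 0.02
grasp_force: 45.0
```

Request:
{"fn": "send_rows", "kwargs": {"motion": [0,0,0.0125,0,0,0,0,0,0,0.0125,0,0,0,0]}}

```text
clock: 15.28
ee_pos: [0.6248, -0.0235, 0.1128]
ee_rot: [-0.229, 3.133, -0.0]
wrist_force: [-2.6, 0.2, 4.4]
opening: 0.0197
grasp_force: 45.0
```

Request:
{"fn": "send_rows", "kwargs": {"motion": [0,0,0.0125,0,0,0,0,0,0,0.0125,0,0,0,0]}}

```text
clock: 15.52
ee_pos: [0.6249, -0.0235, 0.1128]
ee_rot: [-0.229, 3.133, -0.0]
wrist_force: [-5.6, 1.2, 10.4]
opening: 0.0198
grasp_force: 45.0
```

Request:
{"fn": "send_rows", "kwargs": {"motion": [0,0,-0.018,0,0,0,0,0,0.12,-0.018,0,0,0,0,0,0.24,-0.018,0,0,0,0,0,0.36,-0.018,0,0,0,0,0,0.48,-0.018,0,0,0,0,0,0.6,-0.018,0,0,0,0,0,0.7,-0.018,0,0,0,0,0,0.8,-0.018,0,0,0,0,0,0.9,-0.018,0,0,0,0,0,1,-0.018,0,0,0,0,0,1,-0.018,0,0,0,0]}}

```text
clock: 16.9
ee_pos: [0.6132, 0.0568, 0.1128]
ee_rot: [-0.23, 3.133, 0.001]
wrist_force: [0.1, -2.3, 5.2]
opening: 0.0197
grasp_force: 45.0
```

```bash
python3 - <<'E'
from seg import *
o=ctrl.observe();print(o["ee_pos"],o["wrist_force"])
wi=ctrl.camera_info("wrist");im=save("wrist","wrist8.png");run("wrist",im,wi,"8")
w=cv2.imread("pics/rect_8wrist.png").astype(int);s=w.sum(2)//3
for r in s[::7,10::6]: print("".join("%x"%min(15,v//16) for v in r))
E
```

```text
[0.61315796 0.05675093 0.11280615] [ 0.07192103 -2.31773682  5.20854995]
wrist lid centre x' -0.0228 y' -0.113 dx 125.0 dy 4.5 area mm2 562.5 [209 203 182]
wrist lid centre x' -0.0104 y' 0.0366 dx 118.5 dy 126.0 area mm2 7962.75 [86 67 51]
dddddddddddddddddddddddddddddddddddddddd
abaaaaaabbaaababbaaaaaaaaaaaaaaaaaaaaaaa
99999999a999999aaaaaaaaaaaaaaaa999aaaaaa
999999999a999aaa99aaaaaaaaaaaaaaa999aaaa
999999999aaaaaaaaaaaaaaaaaaaaaaaaaaaaaaa
999a9999aaaaaaaaaaaaaaaaaa99aaa9aaaaaaa9
99999999aaaaaaaaaaaaaaaaaaaaaaaaaaaaaaa9
9a99a999999aa99aaaaaaaaaaaaaaaaaaaaaaaaa
99aa9a99999aa9aaaaaaaaaaaaaaaaaaaaaaaaaa
9aa9999999999999aa9aaaaaaaaaaaaaaaaaaaaa
aa9aa9999999a999aa9aaaaaaaa9aaaaaaa9aaaa
aaaaaaaaaaaa9a9aaa9aaaaaaaaaaaaaaaaaa99a
aaaaaaaaaaa9aaaaaa9aa9aaaaaa9aaaaaaaa998
aa99999aaaaa9aaaaaa9999aaaaaaaaaaaaa9aa7
aa9999987698769987798789aaaaaaaaaa999aa7
aaa96555555555555555555559aaaaaa999aaaa7
aaa95555555555555555555559aaaaaaa9a9aaa7
aa995555555555555555555556aaaaaaaaaaaaa7
aaa95555555555555555555555aa9aaaaaaaaaa7
aaa95555555555555555555568aaaaaaaaaaaa97
aaa9555555555555555555555aaaaaaaaaa99997
[... 1145 characters left out ...]
111
5555555555556888555557543333333333333221
5555555555557888855688854333333333333333
5555555555555788887888865694333333333333
55555555555555688888885557aa953333333333
5555555555555556888877659aaaaaa633333332
5555555555555555688788859aaaaaaaa7333332
555555555555555556668888aaaaaaaaaaa84332
5555555555555555556678889aaaaaaaaaa9a942
555555555555555568a768889aaaaaaaaaaaaaa6
555555555555669aaa959888aaaaaaaaaaaaaaa6
a88655555998aaa98a888886aaaaaaaaaaaaaaa6
aaaa65555555555555588875aaaaaaaaaaaaaaa6
aaaa555555555555557888666aaaaaaaa9aaaaa6
aaaa565555555555555687558aaaaaaaaaaaaaa6
aaa7656656555556556565668aaaaaaaaaaaaaa6
aaa96666666655666666666666aaaaaaaaaaaaa6
aaaa6666666666666666666666aaaaaaaaaaaaa6
```

Request:
{"fn": "send_rows", "kwargs": {"motion": [0,0.06,0,0,0,0,0,0,0.12,0,0,0,0,0,0,0.18,0,0,0,0,0,0,0.24,0,0,0,0,0,0,0.3,0,0,0,0,0,0,0.36,0,0,0,0,0,0,0.42,0,0,0,0,0,0,0.48,0,0,0,0,0,0,0.54,0,0,0,0,0,0,0.6,0,0,0,0,0,0,0.66,0,0,0,0,0,0,0.72,0,0,0,0,0,0,0.78,0,0,0,0,0,0,0.84,0,0,0,0,0,0,0.9,0,0,0,0,0,0,0.96,0,0,0,0,0,0,1,0,0,0,0,0,0,1,0,0,0,0,0]}}

```text
clock: 19.2
ee_pos: [0.6015, 0.1352, 0.1128]
ee_rot: [-0.229, 3.133, -0.0]
wrist_force: [0.5, -3.2, 5.5]
opening: 0.02
grasp_force: 45.0
```

```bash
python3 - <<'E'
from seg import *
o=ctrl.observe();print(o["ee_pos"],o["wrist_force"],M@(o["ee_pos"][:2]-C))
wi=ctrl.camera_info("wrist");im=save("wrist","wrist9.png");run("wrist",im,wi,"9")
w=cv2.imread("pics/rect_9wrist.png").astype(int);s=w.sum(2)//3
for r in s[140::7,10::6]: print("".join("%x"%min(15,v//16) for v in r))
E
```

```text
[0.60149353 0.13520802 0.11279798] [ 0.50348764 -3.21178167  5.53950126] [-0.01951312  0.11011283]
wrist lid centre x' -0.0283 y' -0.0873 dx 125.0 dy 69.0 area mm2 6828.0 [0 0 0]
wrist lid centre x' -0.0096 y' 0.0952 dx 118.0 dy 54.0 area mm2 3766.25 [73 53 36]
8888888888998888999989999899999999988888
9999998999998889999888898899999999888888
9999998999999999999888999899999999999988
9999999999999999999999999999999999999888
9999999999999999999899999999999999999988
9999999999999999999999999999999999999998
9999999999999999999999999999999999999998
9999999999999999999999999999999999999999
9999999999999999999999999999999999999998
9999999999999999999999999999999999999998
9999999999999999999999999999999999999999
9999999999999999999999999999999999998999
9999999999999999999999999999999999999999
9999999999999999999999999999999999999999
9999999999999999999999999999999999999999
9999999999999999999999999999999999999996
9999999999999999999999999999999999999995
9999865556555665556555669999999999999995
9998555555555555555555555999999999999995
9999555555555555555555555999999999999995
999955555555555555
[... 347 characters left out ...]
995
5555555555555555556755559999999999999995
5555555555555555589555559999999999999983
5555555555555555555555569999999999996332
5555555555555555555555556999999999633332
5555555555555555555555555599999843333332
5555555555555555555555555499983333333332
5555555555555555555555555596333333333333
5555555555555555555555555333333333333333
5555555555555555555555533333333333333332
5555555555555555555555533333333332211111
5434444444444444444444333322111111111111
5434444444444444444333211111111111111111
5434444433233333333333333333333333333333
5434442222333333333333333333333333333333
5433332222333333333333333333333333333333
5433432222333333333333333333333333333333
5444442222333333333333333333333333333333
```

Request:
{"fn": "send_rows", "kwargs": {"motion": [0,0,-0.4,0,0,0,0,0,0,-1,0,0,0,0,0,-0.5,-1,0,0,0,0,0,-1,-1,0,0,0,0,0,-1,-1,0,0,0,0]}}

```text
clock: 19.88
ee_pos: [0.6119, 0.0548, 0.1904]
ee_rot: [0.224, -3.13, -0.003]
wrist_force: [0.4, -0.7, -1.4]
opening: 0.0196
grasp_force: 45.0
```

Request:
{"fn": "send_rows", "kwargs": {"motion": [0,-0.7,0,0,0,0,0,0,-1,0,0,0,0,0]}}

```text
clock: 20.12
ee_pos: [0.6239, -0.0235, 0.1908]
ee_rot: [0.228, -3.131, -0.003]
wrist_force: [0.9, 0.3, -0.4]
opening: 0.0198
grasp_force: 45.0
```

```bash
python3 - <<'E'
from seg import *
o=ctrl.observe();print(o["ee_pos"],o["wrist_force"],M@(o["ee_pos"][:2]-C))
a=save("wrist","w10.png");b=save("scene","s10.png");c=save("side","sd10.png")
q=lambda im:cv2.convertScaleAbs(im,alpha=1.0)
top=np.hstack([cv2.resize(b[155:235,220:340],(400,267),interpolation=2),cv2.resize(c[165:255,225:360],(400,267),interpolation=2)])
wr=a[100:320,280:560]
wr=cv2.resize(wr,(400,314));g=cv2.createCLAHE(4,(8,8)).apply(cv2.cvtColor(wr,7))
cv2.imwrite("pics/m10.png",np.vstack([top,np.hstack([wr,cv2.merge([g]*3)])])[:,:,::-1])
E
```

```text
[ 0.62388744 -0.02354114  0.19084601] [ 0.89523176  0.32018028 -0.43692784] [-0.01997163 -0.05020739]
```

View pics/m10.png

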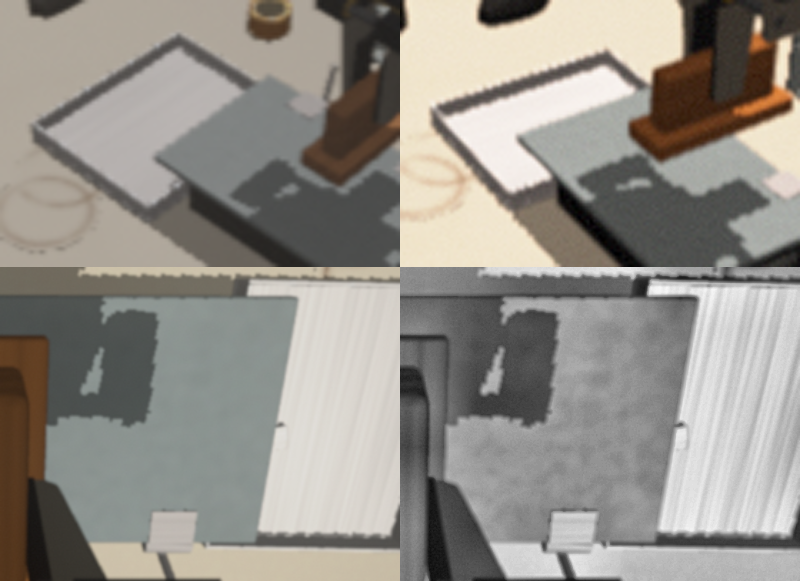

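The lid is clear and one offcut is visible in the tray beside the lid edge at (282,430). The others are probably hidden under the overhang, so I'll look from the tray side and check numerically.

Request:
{"fn": "send_rows", "kwargs": {"motion": [0,0.7,0,0,0,0,0,0,1,0,0,0,0,0]}}

```text
clock: 20.52
ee_pos: [0.6117, 0.0602, 0.1919]
ee_rot: [0.233, -3.131, -0.004]
wrist_force: [0.4, 0.1, -2.1]
opening: 0.0198
grasp_force: 45.0
```

Request:
{"fn": "send_rows", "kwargs": {"motion": [0,0.75,0,0,0,0,0,0,1,0,0,0,0,0]}}

```text
clock: 20.78
ee_pos: [0.5996, 0.1399, 0.192]
ee_rot: [0.236, -3.131, -0.003]
wrist_force: [-0.5, -0.6, -1.5]
opening: 0.0198
grasp_force: 45.0
```

Request:
{"fn": "send_rows", "kwargs": {"motion": [0,0.75,0,0,0,0,0,0,1,0,0,0,0,0]}}

```text
clock: 21.02
ee_pos: [0.5882, 0.2178, 0.1921]
ee_rot: [0.235, -3.132, -0.002]
wrist_force: [-0.9, -0.7, -2.0]
opening: 0.0199
grasp_force: 45.0
```

Request:
{"fn": "send_rows", "kwargs": {"motion": [0,0.5,0,0,0,0,0,0,0.5,0,0,0,0,0,0,0.5,0,0,0,0,0]}}

```text
clock: 21.4
ee_pos: [0.5839, 0.2532, 0.1922]
ee_rot: [0.229, -3.133, 0.001]
wrist_force: [-0.7, 0.1, -2.3]
opening: 0.0199
grasp_force: 45.0
```

```bash
python3 - <<'E'
from seg import *
o=ctrl.observe();print(o["ee_pos"],o["wrist_force"],M@(o["ee_pos"][:2]-C))
I=ctrl.camera_info("wrist");im=save("wrist","w11.png")
x0,x1,y0,y1=-.1,.1,.085,.185
P=[proj(I,np.r_[C+M.T@np.array(w),.006]) for w in((x0,y0),(x1,y0),(x1,y1),(x0,y1))]
print(np.round(P))
H=cv2.getPerspectiveTransform(np.float32(P),np.float32([[0,0],[100,0],[100,100],[0,100]]))
w=cv2.warpPerspective(im,H,(100,100)).mean(2)
for r in w[::2]: print("".join("%x"%min(15,int(v)//16) for v in r))
E
```

```text
[0.58385282 0.25319177 0.19218733] [-0.69191242  0.12613919 -2.31240127] [-0.02015954  0.22940634]
[[128. 102.]
 [149. 286.]
 [237. 286.]
 [231. 103.]]
b866666657888888888888888888888888888888888888888888888888888888888888888888888888888888888888888888
b866666656666666666666666666666666666666666666666666666666666666666666666666666666666666666666666666
b866666654444444444444334433333333433333333333334333333333333333333333333433433333333334566666666666
ba66666665555555555553222222222222222222222222222222222222222222222222222222222222222248aaaaaaaaaaaa
ba6666666666666666666322222222222222222222222222222222222222222222222222222222222222259bbbbbbbbbbbbb
b866666666666666666663222222222222222222222222222222222222222222222222222222222222236abbbbbbbbbbbbbb
a76666666666666666666322222222222222222222222222222222222222222222222222222222222247abbbbbbbbbbbbbbb
b8666666666666666666632222222222222222222222222222222222222222222222222222222222248bbbbbbbbbbbbbbbbb
b866666666666666666663222222222222222222222222222222222222222222222222333222223348bbbbbbbbbbbbbbbbbb
b96666666666666666666555554444545555555
[... 3401 characters left out ...]
77777777777777777777777777778ceedeeededddddddddddddddddedddddddddddddddddddddddddddca854333333
66667777777777777777777777777777777addddddddddddddddddddddddddddddddddddddddddddddddddddb85333333333
66667777777777777777777777777777777adddddddddddddeddddedddeddddeddddddddddddddddddddddb8543333333333
65579777777777777777777777777777777beeeeeeeeeeeeeeeeeeeeeeeeeeeeeeeeedddddddddddddddc964333333333333
8657a878977777777777777777777777778deeeeeeeeeeeeeeeeeeeeeeeeeeeeeeedddddddddddddddc96433333333333333
66567879b77777777777777777777777778deeeeeeeeeeeeeeeeeeeeeeeeeeeeeeededddddddddddc9643333333333333333
66667778877777777777777777777777778cddeeeeeeeeeeeeeeeeeeeeeeeeeeeeedededdddddddb64333333333333333333
```

```bash
python3 - <<'E'
from seg import *
I=ctrl.camera_info("wrist");im=cv2.imread("pics/w11.png")
x0,x1,y0,y1=-.065,.045,.095,.175
P=[proj(I,np.r_[C+M.T@np.array(w),.006]) for w in((x0,y0),(x1,y0),(x1,y1),(x0,y1))]
H=cv2.getPerspectiveTransform(np.float32(P),np.float32([[0,0],[110,0],[110,53],[0,53]]))
w=cv2.warpPerspective(im,H,(110,53)).mean(2)
L=".0123456789abcdefghijklmnop"
for r in w: print("".join(L[min(26,int(v)//10)] for v in r))
E
```

```text
99999975322222222222222222222222222222222222222222222222222222222222222222222222222222222222222222222222222222
99999975322222222222222222222222222222222222222222222222222222222222222222222222222222222222222222222222222222
99999875322222222222222222222222222222222222222222222222222222222222222222222222222222222222222222222222222222
99999875322222222222222222222222222222222222222222222222222222222222222222222222222222222222222222222222222222
99999975433333333333323333333333333333333333333333333344444444434444444444444444444444444444444444444444444444
99999987777777776666556677667777777777777777777777777777777777777777777777777777777777778777777777777777777778
99999999999999999888888899989999999999999999999999999999999999999999999999999999999999999999999999999999999999
99999999999999999999999999999999999999999999999999999999999999999999999999999999999999999999999999999999999999
9999999999999999999999999999999999999999999999999999999999999999999999999999999999aaa999999999999aaaa99999999a
999999aaaaaa999999aaabbbbbba999999aaaaabba999aaaabbbbbcba99aabbccccdddca99999acddeeedba999aaaabbbdedc
[... 4082 characters left out ...]
iijkklllllllllllllllllllllllllllll
bbbabbbbbbaaaabbbcccbbaaabbbbbaaacfjllllllllllllllllllllllllllllllllllljhggggfgghhhhiijjkkkkklllllllllllllllll
bbbbbbbbbbbbbbbbbbbbbbbbbbbbbbbbbcfjllllllllllllllllllllllllllllllllllllllkkkjjjihgfedefghijkkllllllllllllllll
bbbbbbbbbbbbbbbbbbbbbbbbbbbbbbbbbcfjlllllllllllllllllllllllllllllllllllllllllllllkkjiiiiiijkklllllllllllllllll
bbbbbbbbbbbbbbbbbbbbbbbbbbbbbbbbbbeiklllllllllllllllllllllllllllllllllllllllllllllllllllllllllllllllllllllllll
bbbbbbbbbbbbbbbbbbbbbbbbbbbbbbbbbbcgjlllllllllllllllllllllllllllllllllllllllllllllllllllllllllllllllllllllllll
bbbbbabbbbbbaaabbbabaabaabbabbaaaacfjlllllllllllllllllllllllllllllllllllllllllllllllllllllllllllllllllllllllll
```

Request:
{"fn": "send_rows", "kwargs": {"motion": [0,0.15,0.6,0,0,0,0,0,0.15,1,0,0,0,0]}}

```text
clock: 21.7
ee_pos: [0.5817, 0.2647, 0.1106]
ee_rot: [0.227, -3.132, 0.0]
wrist_force: [-0.2, 0.6, -1.4]
opening: 0.0199
grasp_force: 45.0
```

Request:
{"fn": "send_rows", "kwargs": {"motion": [0,0,0.4,0,0,0,0,0,0,0.4,0,0,0,0,0,0,0.4,0,0,0,0]}}

```text
clock: 22.08
ee_pos: [0.5834, 0.265, 0.082]
ee_rot: [-0.227, 3.131, 0.0]
wrist_force: [0.2, 0.1, -2.0]
opening: 0.0198
grasp_force: 45.0
```

```bash
python3 - <<'E'
from seg import *
o=ctrl.observe();print(o["ee_pos"],o["wrist_force"],M@(o["ee_pos"][:2]-C))
I=ctrl.camera_info("wrist");np.save("wi12.npy",I,allow_pickle=True);im=save("wrist","w12.png")
x0,x1,y0,y1=-.1,.07,.085,.185
P=[proj(I,np.r_[C+M.T@np.array(w),.003]) for w in((x0,y0),(x1,y0),(x1,y1),(x0,y1))]
print(np.round(P).tolist())
H=cv2.getPerspectiveTransform(np.float32(P),np.float32([[0,0],[170,0],[170,50],[0,50]]))
w=cv2.warpPerspective(im,H,(170,50)).mean(2)
L=".0123456789abcdefghijklmnop"
for r in w: print("".join(L[min(26,int(v)//10)] for v in r))
E
```

```text
[0.58341787 0.26503186 0.08203656] [ 0.23776856  0.102457   -1.97721811] [-0.01890267  0.24118756]
[[45.0, 102.0], [86.0, 318.0], [208.0, 318.0], [193.0, 102.0]]
gfa88888888888888888888888888888888888888851111111110111111110101110110110011110111101110010001001101100011000110101011111010111110111111101111011111111111111111111111111
gfb98888888888888888888888888888888888888851111111111111111111111101110111110110111111101101111101111100111111111111111110111111111111111111111111111111111111111111111111
ggd98888888888888888888888888888888888888851111111111111111111110111111101110111111111111111111011111111111111111111100111111111111011111111111111111111111111111111111111
gge98888888888888888888888888888888888888852111111111111111111111111111111111111111111111111111111111111111111111111111111111111111111111111111111111111111111111111111110
gggc8888888888888888888888888888888888888852111111111111111111111111111111111111111011111111111111111111111111111111111111111111111111111111111111111111111111111111111125
geb98888888888888888888888888888888888888852111111111111111111111111111111111111111
[... 6911 characters left out ...]
kkkkkkkkkkkkkkjg
78888889a9aaaaaaaaaaaaaaaaaaaaaaaaaaaaaaaaaaaaaaaaaaaaaaaaaaaaaaaabejkkicaaaaaaaaaaabfjlkkkkkkkkkkkkkkkkkkkkkkkkkkkkkkkkkkkkkkkkkkkkkkkkkkkkkkkkkkkkkkkkkkkkkkkkjjjjjjjkjg
77777779a9abbbabbabaaaabaabaaaaaaaaaaaaaaaaaaaaaaaaaaaaaaaaaaaaaaaabbcffbaaaaaaaaaaabfjkkkkkkkkkkkkkkkkkkkkkkkkkkkkkkkkkkkkkkkkkkkkkkkkkkkkkkkkkkkkkkkkkkkkkkjjjjjjjjjjhfb
88777779a9aaaaaaaaaaaaaaaaaaaaaaaaaaaaaaaaaaaaaaaaaaaaaaaaaaaaaaaaaaaaaaaaaaaaaaaaaaachkkkkkkkkkkkkkkkkkkkkkkkkkkkkkkkkkkkkkkkkkkkkkkkkkkkkkkkkkkkkkkkkkkkkkkkkkkjjhfc9653
88888889a9aaaaaaaaaaaaaaaaaaaaaaaaaaaaaaaaaaaaaaaaaaaaaaaaaaaaaaaaaaaaaaaaaaaaaaaaaabehklkkkkkkkkkkkkkkkkkkkkkkkkkkkkkkkkkkkkkkkkkkkkkkkkkkkkkkkkkkkkkkkkkkkkjjhfc96444443
```

```bash
python3 - <<'E'
from seg import *
I=np.load("wi12.npy",allow_pickle=True).item();im=cv2.imread("pics/w12.png")
x0,x1,y0,y1=-.012,.04,.112,.172
P=[proj(I,np.r_[C+M.T@np.array(w),.003]) for w in((x0,y0),(x1,y0),(x1,y1),(x0,y1))]
H=cv2.getPerspectiveTransform(np.float32(P),np.float32([[0,0],[104,0],[104,48],[0,48]]))
w=cv2.warpPerspective(im,H,(104,48)).mean(2)
L=" .:-=+*0123456789ABCDEFGH"
for r in w: print("".join(L[int(np.clip((v-50)/8,0,24))] for v in r))
a=cv2.imread("pics/scene0.png").astype(int);b=cv2.imread("pics/s10.png").astype(int)
E
```

```text
::::::::::::::::::::::::::::::::::::::::-:::::::::::::::::::::---:::::::::::::::::::::::::::::::::::::::
::::::::::::::::::::::::::::::::::::::::::::::::::::::::::::::::::::::::::::::::::::::::::::::::::::::::
:::::::::::::::::::::::::::::-----:::::::::::::::::::::::::::::::::::::::::::::::::----------------:::::
---::::::---====++++++++++++*01222222100****000000000000111111100*++++++****0011222333333333333321000112
32112233344556677788777765324689AABBAA98889999988999999AAA99999877666677888999AAABBBBAAAAAABBBAA99999AAA
AAAAABBBBBBBBCCCCCCCCBB9742258ABCCCCCCCCBBCCCCCCCCCCCCCCCCCCCCCCBBBBBBCCCCCCCCCCCCCCCCCCCCCCCCCCCCCCCCCC
CCCCCCCCCCCCCCCCCCCBBA842*0269BBCCCCCCBBBBCCCCCCCCCCCCCCCCCCCCCCCCCCCCCCCCCCCCCCCCCCCCCCCCCCCCCCCCCCCCCC
CCCCCCCCCCCCCCCCBA86420+==0369BBCCCCCCCBBCCCCCCCCCCCCCCCCCCCCCCCCCCCCCCCCCCCCCCCCCCCCCCCCCCCCCCCCCCCCCCC
CCCCCCCCCCCCCCDCB852*=---=0479BBCCCCCCCCCCCCCCCCCCCCCCCCCCCCCCCCCCCCCCCCCCCCCCCCCCCCCCCCCCCCCCCCCCCCCCCC
CCCCCCCCCCCCCCCBA851*=---+147ABCCCCCCCCCCCCCCCCCCCCCCCCCCCCCCCCCCCCCCCCCCCCCCCCCCCCCCCCCCCCCCCCCCCCCCCCC
CCCCCCCCCCCCCBA86420+=---+158ABCCCCCCCCCCCCCCCCCCC
[... 3239 characters left out ...]
DDBA7520+*0369ABCCCDDDEEEEEEEEEEEDDDDDDDDDDDDDDCCCCDDDDDDDDDDDDDDDDDDD
CDDDDDDDDDDDDDDDDDDDDDDDDDDDDDDDDDDDCB9631***0112234567899AAABBCCCDDDDDDDDDDDDDDDCCCDDDDDDDDDDDDDDDDDDDD
ACDDDDDDDDDDDDDDDDDDDDDDDDDDDDDDDDDDDCBA887665544321000011112234556678899AABBCCCCCDDDDDDDDDDDDDDDDDDDDDD
BDDDDDDDDDDDDDDDDDDDDDDDDDDDDDDDDDDDDDDDDDDDDDCCCB9877887765543100*0001112234678ABCDDDDDDDDDDDDDDDDDDDDD
DDEEDDDDDDDDDDDDDDDDDDDDDDDDDDDDDDDDDDDDDDDDDDDDDDCCCDDDDDCCCB98888887666656689ABCDDDDDDDDDDCDDDDCCCCDCC
DDDDDDDDDDDDDDDDDDDDDDDDDDDDDDDDDDDDDDDDDDDDDDDDDDDDDDDDDDDDDDCCCDDDDCCCCCCCCCDDDDDDDDDDDDDDDDDDDCDDDDDD
DDDDDDDDDDDDDDDDDDDDDDDDDDDDDDDDDDDDDDDDDDDDDDDDDDDDDDDDDDDDDDDDDDDDDDDDDDDDDDDDDDDDDDDDDDDDDDDDDDDDDDDD
```

The lid is clear and the pieces lie in the tray against its near wall, so I'm taking the block back to its own spot.

Request:
{"fn": "send_rows", "kwargs": {"motion": [0,0,-0.6,0,0,0,0,0,0,-1,0,0,0,0,0,0,-1,0,0,0,0]}}

```text
clock: 22.5
ee_pos: [0.5855, 0.2662, 0.1659]
ee_rot: [-0.228, 3.123, 0.003]
wrist_force: [0.3, 0.5, -1.3]
opening: 0.0202
grasp_force: 45.0
```

Request:
{"fn": "send_rows", "kwargs": {"motion": [0,-0.4,-0.3,0,0,0,0,0,-1,-0.3,0,0,0,0]}}

```text
clock: 22.75
ee_pos: [0.5945, 0.1865, 0.1855]
ee_rot: [-0.233, 3.13, 0.0]
wrist_force: [-0.6, -0.7, -2.2]
opening: 0.0197
grasp_force: 45.0
```

Request:
{"fn": "send_rows", "kwargs": {"motion": [0,-0.7,0,0,0,0,0,0,-1,0,0,0,0,0]}}

```text
clock: 23.0
ee_pos: [0.6052, 0.1043, 0.1831]
ee_rot: [0.225, -3.132, 0.001]
wrist_force: [1.0, 0.3, -1.5]
opening: 0.0197
grasp_force: 45.0
```

Request:
{"fn": "send_rows", "kwargs": {"motion": [0,-0.7,0,0,0,0,0,0,-1,0,0,0,0,0]}}

```text
clock: 23.25
ee_pos: [0.6167, 0.0253, 0.183]
ee_rot: [0.225, -3.132, 0.0]
wrist_force: [0.8, -0.5, -1.7]
opening: 0.0198
grasp_force: 45.0
```

Request:
{"fn": "send_rows", "kwargs": {"motion": [0,-0.7,0,0,0,0,0,0,-1,0,0,0,0,0]}}

```text
clock: 23.5
ee_pos: [0.6283, -0.0537, 0.1831]
ee_rot: [0.225, -3.132, -0.0]
wrist_force: [0.6, 0.3, -1.2]
opening: 0.0199
grasp_force: 45.0
```

Request:
{"fn": "send_rows", "kwargs": {"motion": [-0.17,-0.7,0,0,0,0,0,-0.17,-1,0,0,0,0,0]}}

```text
clock: 23.75
ee_pos: [0.654, -0.1304, 0.1833]
ee_rot: [0.226, -3.133, -0.0]
wrist_force: [0.2, 0.7, -2.4]
opening: 0.0197
grasp_force: 45.0
```

Request:
{"fn": "send_rows", "kwargs": {"motion": [0,-0.37,0,0,0,0,0,0,-0.37,0,0,0,0,0,0,-0.37,0,0,0,0,0]}}

```text
clock: 24.12
ee_pos: [0.6578, -0.1563, 0.1839]
ee_rot: [0.23, -3.132, -0.002]
wrist_force: [0.6, -0.1, -1.8]
opening: 0.0193
grasp_force: 45.0
```

Request:
{"fn": "send_rows", "kwargs": {"motion": [0,0,0.5,0,0,0,0,0,0,1,0,0,0,0,0,0,1,0,0,0,0]}}

```text
clock: 24.5
ee_pos: [0.6551, -0.1547, 0.1001]
ee_rot: [0.231, -3.125, -0.007]
wrist_force: [-1.0, 0.0, -1.0]
opening: 0.0195
grasp_force: 45.0
```

Request:
{"fn": "send_rows", "kwargs": {"motion": [0,0,0.4,0,0,0,0,0,0,0.75,0,0,0,0,0,0,0.75,0,0,0,0,0,0,0.75,0,0,0,0]}}

```text
clock: 25.0
ee_pos: [0.6598, -0.1578, 0.0472]
ee_rot: [-0.23, 3.13, -0.003]
wrist_force: [-0.9, 0.2, -1.1]
opening: 0.0195
grasp_force: 45.0
```

Request:
{"fn": "send_rows", "kwargs": {"motion": [0,0,0.03,0,0,0,0,0,0,0.06,0,0,0,0,0,0,0.06,0,0,0,0]}}

```text
clock: 25.38
ee_pos: [0.6581, -0.1576, 0.0397]
ee_rot: [0.229, -3.133, -0.0]
wrist_force: [0.3, 0.7, -1.9]
opening: 0.0196
grasp_force: 45.0
```

Request:
{"fn": "send_rows", "kwargs": {"motion": [0,0,0.03,0,0,0,0,0,0,0.06,0,0,0,0,0,0,0.06,0,0,0,0]}}

```text
clock: 25.75
ee_pos: [0.6579, -0.1575, 0.0344]
ee_rot: [0.229, -3.132, -0.001]
wrist_force: [-0.4, -0.2, -2.2]
opening: 0.0198
grasp_force: 45.0
```

Request:
{"fn": "send_rows", "kwargs": {"motion": [0,0,0.0125,0,0,0,0,0,0,0.0125,0,0,0,0]}}

```text
clock: 26.0
ee_pos: [0.6581, -0.1576, 0.0338]
ee_rot: [0.229, -3.133, -0.0]
wrist_force: [0.9, 0.1, -2.0]
opening: 0.0193
grasp_force: 45.0
```

Request:
{"fn": "send_rows", "kwargs": {"motion": [0,0,0.0125,0,0,0,0,0,0,0.0125,0,0,0,0]}}

```text
clock: 26.25
ee_pos: [0.6583, -0.1577, 0.0329]
ee_rot: [-0.229, 3.133, -0.0]
wrist_force: [0.3, -0.7, -1.0]
opening: 0.0197
grasp_force: 45.0
```

Contact is beginning. I'll open to 0.65, let the block settle and go straight up.

Request:
{"fn": "send_rows", "kwargs": {"motion": [0,0,0,0,0,0,0.6,0,0,0,0,0,0,0.6,0,0,0,0,0,0,0.6,0,0,0,0,0,0,0.6,0,0,0,0,0,0,0.6]}}

```text
clock: 26.88
ee_pos: [0.6582, -0.1576, 0.0328]
ee_rot: [0.229, -3.133, 0.0]
wrist_force: [0.4, -0.1, 0.4]
opening: 0.0555
grasp_force: 0.0
```

Request:
{"fn": "send_rows", "kwargs": {"motion": [0,0,-0.4,0,0,0,0.6,0,0,-1,0,0,0,0.6,0,0,-1,0,0,0,0.6]}}

```text
clock: 27.25
ee_pos: [0.6614, -0.159, 0.1185]
ee_rot: [-0.229, 3.125, -0.007]
wrist_force: [-0.1, 0.3, 0.1]
opening: 0.0554
grasp_force: 0.0
```

Request:
{"fn": "send_rows", "kwargs": {"motion": [0,0,-1,0,0,0,0,0,0,-1,0,0,0,0,0,0,-1,0,0,0,0]}}

```text
clock: 27.62
ee_pos: [0.6588, -0.1579, 0.1936]
ee_rot: [-0.229, 3.131, -0.002]
wrist_force: [-0.7, -0.0, -0.4]
opening: 0.0274
grasp_force: 0.0
```

```bash
python3 - <<'E'
from h import *
o=ctrl.observe();print(o["ee_pos"],o["ee_rot"],o["joint_positions"],o["opening"],o["clock"])
I=ctrl.camera_info("wrist");im=save("wrist","w13.png")
m=cv2.inRange(cv2.cvtColor(im[:,:,::-1].copy(),cv2.COLOR_BGR2HSV),(3,120,30),(18,255,255))
k,l,s,c=cv2.connectedComponentsWithStats(m)
for i in range(1,k):
    if s[i,4]>300:
        x,y,w,h,a=s[i];print(s[i],[onz(I,u,v,.015)[:2].round(3).tolist() for u,v in((x,y),(x+w,y),(x,y+h),(x+w,y+h))])
E
```

```text
[ 0.65879342 -0.15785067  0.19361445] [-2.28943273e-01  3.13125868e+00 -1.59748412e-03] [-4.13110275e-01  4.33031948e-01  1.30290946e+00  2.32873413e-05
  1.40342954e+00 -2.12988154e+00] 0.027368304038847473 27.625
[ 258  127   40  121 4368] [[0.605, -0.184], [0.599, -0.146], [0.731, -0.168], [0.725, -0.125]]
```

The scraper is standing at its spot. Next I go in front of the lid with the fingers shut and pitch the tool 45° forward.

Request:
{"fn": "send_rows", "kwargs": {"motion": [0.4,0.4,0,0,0,0,0,0.78,0.79,0,0,0,0,0]}}

```text
clock: 27.92
ee_pos: [0.5847, -0.1031, 0.1891]
ee_rot: [0.228, -3.128, -0.004]
wrist_force: [0.4, 0.2, 0.1]
opening: 0.0033
grasp_force: 0.0
```

Request:
{"fn": "send_rows", "kwargs": {"motion": [0.5,0.5,0,0,0,0,0,0.78,0.79,0,0,0,0,0]}}

```text
clock: 28.18
ee_pos: [0.5128, -0.0487, 0.1895]
ee_rot: [0.23, -3.128, -0.004]
wrist_force: [-0.4, 1.4, 0.2]
opening: 0.0003
grasp_force: 0.0
```

Request:
{"fn": "send_rows", "kwargs": {"motion": [0.5,0.5,0,0,0,0,0,0.78,0.79,0,0,0,0,0,0.78,0.79,0,0,0,0,0]}}

```text
clock: 28.55
ee_pos: [0.4429, 0.0042, 0.1903]
ee_rot: [0.231, -3.129, -0.002]
wrist_force: [0.6, -0.7, 0.0]
opening: 0.0006
grasp_force: 0.0
```

Request:
{"fn": "send_rows", "kwargs": {"motion": [0,0,0,0,-0.2,0,0,0,0,0,0,-0.4,0,0,0,0,0,0,-0.6,0,0,0,0,0,0,-0.8,0,0,0,0,0,0,-1,0,0,0,0,0,0,-1,0,0,0,0,0,0,-1,0,0]}}

```text
clock: 29.42
ee_pos: [0.4545, 0.0007, 0.1927]
ee_rot: [-0.173, 2.356, 0.071]
wrist_force: [0.4, -0.4, 0.3]
opening: 0.0004
grasp_force: 0.0
```

```bash
cat > lid.py <<'E'
from seg import *
def st():
    o=ctrl.observe();p=o["ee_pos"];c=M@(p[:2]-C);Rm=R.from_rotvec(o["ee_rot"]).as_matrix()
    f=M@o["wrist_force"][:2]
    print("t",o["clock"],"case-frame x',y',z",c.round(4),p[2].round(4),"toolz",np.r_[M@Rm[:2,2],Rm[2,2]].round(3),"tooly",np.r_[M@Rm[:2,1],Rm[2,1]].round(3),"F",f.round(1),o["wrist_force"][2].round(1),"q",o["joint_positions"].round(2));return o,c,Rm
def to(Rm,c,z,tgt): # tgt in case frame x',y',z
    d=np.r_[M.T@(np.array(tgt[:2])-c),tgt[2]-z];print("shares",(Rm.T@d/.08).round(3))
E
python3 - <<'E'
from lid import *
o,c,Rm=st();z=o["ee_pos"][2]
to(Rm,c,z,(-.19,0,.14));to(Rm,c,z,(-.09,0,.040))
E
```

```text
t 29.425 case-frame x',y',z [-0.1842 -0.0021] 0.1927 toolz [ 0.704  0.002 -0.71 ] tooly [-0.003  1.    -0.   ] F [ 0.3 -0.4] 0.3 q [-0.68 -0.94  2.62  0.67  0.99 -2.64]
shares [0.515 0.026 0.417]
shares [0.507 0.022 2.184]
```

Request:
{"fn": "send_rows", "kwargs": {"motion": [0.25,0,0.4,0,0,0,0,0.51,0,0.8,0,0,0,0,0.51,0,0.8,0,0,0,0]}}

```text
clock: 29.8
ee_pos: [0.4691, 0.0058, 0.1151]
ee_rot: [-0.175, 2.361, 0.08]
wrist_force: [0.7, -0.4, 0.4]
opening: 0.0008
grasp_force: 0.0
```

```bash
python3 - <<'E'
from lid import *
o,c,Rm=st();z=o["ee_pos"][2]
to(Rm,c,z,(-.09,0,.040))
E
```

```text
t 29.8 case-frame x',y',z [-0.169   0.0009] 0.1151 toolz [ 0.7    0.01  -0.714] tooly [-0.007  1.     0.006] F [ 0.6 -0.5] 0.4 q [-0.62 -0.66  2.65  0.84  0.72 -2.87]
shares [-0.048 -0.025  1.362]
```

Request:
{"fn": "send_rows", "kwargs": {"motion": [-0.02,-0.02,0.3,0,0,0,0,-0.04,-0.02,0.65,0,0,0,0,-0.04,-0.02,1,0,0,0,0,-0.04,-0.02,1,0,0,0,0]}}

```text
clock: 30.3
ee_pos: [0.529, 0.0196, 0.0839]
ee_rot: [-0.166, 2.377, 0.064]
wrist_force: [-0.4, -0.1, 0.4]
opening: 0.0008
grasp_force: 0.0
```

```bash
python3 - <<'E'
from lid import *
o,c,Rm=st();z=o["ee_pos"][2]
to(Rm,c,z,(-.09,0,.040))
E
```

```text
t 30.3 case-frame x',y',z [-0.1077  0.006 ] 0.0839 toolz [ 0.688 -0.004 -0.725] tooly [ 0.004  1.    -0.001] F [-0.4 -0. ] 0.4 q [-0.43 -0.26  2.48  1.03  0.45 -2.99]
shares [ 0.217 -0.074  0.551]
```

Request:
{"fn": "send_rows", "kwargs": {"motion": [0,0,-0.3,0,0,0.22,0,0,0,-0.3,0,0,0.44,0,0,0,-0.3,0,0,0.66,0,0,0,-0.3,0,0,0.88,0,0,0,-0.3,0,0,1,0]}}

```text
clock: 30.92
ee_pos: [0.5111, 0.0163, 0.1013]
ee_rot: [0.777, 2.298, 0.43]
wrist_force: [0.6, -0.2, -1.4]
opening: 0.0
grasp_force: 0.0
```

Request:
{"fn": "send_rows", "kwargs": {"motion": [0,0,0,0,0,0.22,0,0,0,0,0,0,0.44,0,0,0,0,0,0,0.66,0,0,0,0,0,0,0.88,0,0,0,0,0,0,1,0]}}

```text
clock: 31.55
ee_pos: [0.511, 0.0162, 0.1013]
ee_rot: [1.67, 1.909, 0.762]
wrist_force: [0.2, 0.4, 0.2]
opening: 0.0004
grasp_force: 0.0
```

Request:
{"fn": "send_rows", "kwargs": {"motion": [0,0,0,0,0,0.22,0,0,0,0,0,0,0.44,0,0,0,0,0,0,0.66,0,0,0,0,0,0,0.88,0,0,0,0,0,0,1,0]}}

```text
clock: 32.17
ee_pos: [0.511, 0.0162, 0.1013]
ee_rot: [2.434, 1.204, 1.027]
wrist_force: [-0.1, -0.4, -0.4]
opening: 0.0006
grasp_force: 0.0
```

Request:
{"fn": "send_rows", "kwargs": {"motion": [0,0,0,0,0,0.22,0,0,0,0,0,0,0.44,0,0,0,0,0,0,0.66,0,0,0,0,0,0,0.88,0,0,0,0,0,0,1,0,0,0,0,0,0,1,0]}}

```text
clock: 32.92
ee_pos: [0.511, 0.0163, 0.1008]
ee_rot: [-2.868, -0.198, -1.145]
wrist_force: [-0.1, -0.2, -0.6]
opening: 0.0004
grasp_force: 0.0
```

```bash
python3 - <<'E'
from lid import *
o,c,Rm=st();z=o["ee_pos"][2]
to(Rm,c,z,(-.12,0,.070));to(Rm,c,z,(-.09,0,.040))
# rotvec to ideal: toolz 45 deg, tooly=-y'
A=np.eye(3);A[:2,:2]=M.T
T=A@np.array([[.7071,0,.7071],[0,-1,0],[.7071,0,-.7071]])
print("turn shares",(R.from_matrix(Rm.T@T).as_rotvec()/np.radians(45)).round(3))
E
```

```text
t 32.925 case-frame x',y',z [-0.1261  0.0053] 0.1008 toolz [ 0.688 -0.007 -0.725] tooly [-0.006 -1.     0.003] F [-0.2 -0.2] -0.6 q [-0.47 -0.39  2.53  0.91  0.52  0.26]
shares [-0.21   0.064  0.332]
shares [-0.196  0.061  0.863]
turn shares [ 0.008  0.033 -0.003]
```

Request:
{"fn": "send_rows", "kwargs": {"motion": [-0.2,0.03,0,0,0,0,0,-0.24,0.06,0.3,0,0,0,0,-0.24,0.06,0.6,0,0,0,0,-0.24,0.06,0.86,0,0,0,0,-0.24,0.06,0.86,0,0,0,0]}}

```text
clock: 33.55
ee_pos: [0.5439, 0.0169, 0.0352]
ee_rot: [-2.867, -0.197, -1.138]
wrist_force: [0.2, -0.0, -0.5]
opening: 0.0007
grasp_force: 0.0
```

```bash
python3 - <<'E'
from lid import *
o,c,Rm=st()
E
```

```text
t 33.55 case-frame x',y',z [-0.0934  0.0012] 0.0352 toolz [ 0.686 -0.004 -0.728] tooly [-0.006 -1.     0.   ] F [ 0.1 -0.1] -0.5 q [-0.42 -0.04  2.43  1.39  0.38 -0.23]
```

```bash
cat >> lid.py <<'E'
def arc(a0,a1,n,r=.138,pre=None):
    o,c,Rm=st();p=np.r_[c,o["ee_pos"][2]]
    Rl=np.eye(3);Rl[:2,:2]=M;Rt=Rl@Rm   # tool axes in case frame
    ph0=np.degrees(np.arctan2(Rt[0,2],-Rt[2,2]))
    out=[]
    for a in np.linspace(a0,a1,n+1)[1:]:
        ph=43-21*np.clip(a/100,0,1)
        t=np.radians(a);q=np.radians(ph)
        cor=np.array([.065-r*np.cos(t),.074+r*np.sin(t)])
        tcp=cor-.01*np.array([np.cos(q),np.sin(q)])
        d=np.r_[tcp[0]-p[0],0-p[1],tcp[1]-p[2]]
        out.append((round(a,1),(Rt.T@d/.08).round(2).tolist(),round((ph-ph0)/45,2)))
    for x in out:print(x)
E
python3 - <<'E'
from lid import *
arc(-10,26,9)
E
```

```text
t 33.55 case-frame x',y',z [-0.0934  0.0012] 0.0352 toolz [ 0.686 -0.004 -0.728] tooly [-0.006 -1.     0.   ] F [ 0.1 -0.1] -0.5 q [-0.42 -0.04  2.43  1.39  0.38 -0.23]
(np.float64(-6.0), [0.28, 0.01, -0.04], np.float64(-0.01))
(np.float64(-2.0), [0.35, 0.01, -0.13], np.float64(-0.01))
(np.float64(2.0), [0.43, 0.01, -0.22], np.float64(-0.02))
(np.float64(6.0), [0.52, 0.01, -0.31], np.float64(-0.03))
(np.float64(10.0), [0.62, 0.01, -0.38], np.float64(-0.05))
(np.float64(14.0), [0.72, 0.01, -0.45], np.float64(-0.07))
(np.float64(18.0), [0.82, 0.01, -0.52], np.float64(-0.09))
(np.float64(22.0), [0.93, 0.01, -0.57], np.float64(-0.11))
(np.float64(26.0), [1.04, 0.01, -0.62], np.float64(-0.13))
```

Request:
{"fn": "send_rows", "kwargs": {"motion": [0.14,0,0,0,0,0,0,0.28,0,-0.04,0,-0.01,0,0,0.35,0,-0.13,0,-0.01,0,0,0.43,0,-0.22,0,-0.02,0,0,0.43,0,-0.22,0,-0.02,0,0]}}

```text
clock: 34.17
ee_pos: [0.5563, 0.0183, 0.0729]
ee_rot: [-2.878, -0.199, -1.119]
wrist_force: [-2.5, -0.1, -0.8]
opening: 0.0004
grasp_force: 1.0
```

```bash
python3 - <<'E'
from lid import *
arc(2,27,8)
E
```

```text
t 34.175 case-frame x',y',z [-0.081   0.0009] 0.0729 toolz [ 0.676 -0.006 -0.737] tooly [-0.006 -1.     0.002] F [-2.5  0.3] -0.8 q [-0.39 -0.12  2.39  1.06  0.4   0.14]
(np.float64(5.1), [0.07, 0.01, -0.05], np.float64(-0.01))
(np.float64(8.2), [0.14, 0.01, -0.12], np.float64(-0.03))
(np.float64(11.4), [0.21, 0.01, -0.18], np.float64(-0.04))
(np.float64(14.5), [0.29, 0.01, -0.23], np.float64(-0.06))
(np.float64(17.6), [0.37, 0.01, -0.28], np.float64(-0.07))
(np.float64(20.8), [0.45, 0.01, -0.33], np.float64(-0.09))
(np.float64(23.9), [0.54, 0.01, -0.37], np.float64(-0.1))
(np.float64(27.0), [0.63, 0.01, -0.4], np.float64(-0.11))
```

Request:
{"fn": "send_rows", "kwargs": {"motion": [0.07,0,-0.05,0,-0.01,0,0,0.14,0,-0.12,0,-0.03,0,0,0.21,0,-0.18,0,-0.04,0,0,0.29,0,-0.23,0,-0.06,0,0,0.37,0,-0.28,0,-0.07,0,0,0.45,0,-0.33,0,-0.09,0,0,0.54,0,-0.37,0,-0.1,0,0,0.63,0,-0.4,0,-0.11,0,0]}}

```text
clock: 35.17
ee_pos: [0.5711, 0.0206, 0.129]
ee_rot: [-2.929, -0.2, -0.991]
wrist_force: [-2.7, -1.1, -1.1]
opening: 0.0005
grasp_force: 1.1
```

```bash
python3 - <<'E'
from lid import *
arc(27,57,9)
E
```

```text
t 35.175 case-frame x',y',z [-0.0659  0.001 ] 0.129 toolz [ 0.607 -0.004 -0.795] tooly [-0.007 -1.     0.   ] F [-2.9 -0.7] -1.1 q [-0.34 -0.19  2.27  0.57  0.54  0.68]
(np.float64(30.3), [0.1, 0.01, -0.06], np.float64(-0.02))
(np.float64(33.7), [0.2, 0.01, -0.1], np.float64(-0.03))
(np.float64(37.0), [0.29, 0.01, -0.13], np.float64(-0.05))
(np.float64(40.3), [0.39, 0.01, -0.15], np.float64(-0.06))
(np.float64(43.7), [0.49, 0.01, -0.17], np.float64(-0.08))
(np.float64(47.0), [0.59, 0.01, -0.19], np.float64(-0.09))
(np.float64(50.3), [0.69, 0.01, -0.19], np.float64(-0.11))
(np.float64(53.7), [0.79, 0.01, -0.2], np.float64(-0.13))
(np.float64(57.0), [0.89, 0.01, -0.19], np.float64(-0.14))
```

Request:
{"fn": "send_rows", "kwargs": {"motion": [0.1,0,-0.06,0,-0.02,0,0,0.2,0,-0.1,0,-0.03,0,0,0.29,0,-0.13,0,-0.05,0,0,0.39,0,-0.15,0,-0.06,0,0,0.49,0,-0.17,0,-0.08,0,0,0.59,0,-0.19,0,-0.09,0,0,0.69,0,-0.19,0,-0.11,0,0,0.79,0,-0.2,0,-0.13,0,0,0.89,0,-0.19,0,-0.14,0,0]}}

```text
clock: 36.3
ee_pos: [0.6194, 0.027, 0.1849]
ee_rot: [-2.985, -0.203, -0.832]
wrist_force: [-2.0, -0.6, -0.1]
opening: 0.0007
grasp_force: 0.7
```

```bash
python3 - <<'E'
from lid import *
arc(57,86,9,.13)
E
```

```text
t 36.3 case-frame x',y',z [-0.0172  0.0004] 0.1849 toolz [ 0.517 -0.004 -0.856] tooly [-0.007 -1.     0.   ] F [-2.1 -0.3] -0.1 q [-0.26 -0.09  2.01  0.3   0.74  1.01]
(np.float64(60.2), [0.08, 0.0, 0.09], np.float64(-0.02))
(np.float64(63.4), [0.17, 0.0, 0.09], np.float64(-0.03))
(np.float64(66.7), [0.26, 0.0, 0.1], np.float64(-0.05))
(np.float64(69.9), [0.35, 0.0, 0.12], np.float64(-0.06))
(np.float64(73.1), [0.44, 0.0, 0.14], np.float64(-0.08))
(np.float64(76.3), [0.53, 0.0, 0.16], np.float64(-0.09))
(np.float64(79.6), [0.61, 0.0, 0.19], np.float64(-0.11))
(np.float64(82.8), [0.7, 0.0, 0.22], np.float64(-0.12))
(np.float64(86.0), [0.78, -0.0, 0.26], np.float64(-0.14))
```

Request:
{"fn": "send_rows", "kwargs": {"motion": [0.08,0,0.04,0,-0.02,0,0,0.17,0,0.09,0,-0.03,0,0,0.26,0,0.1,0,-0.05,0,0,0.35,0,0.12,0,-0.06,0,0,0.44,0,0.14,0,-0.08,0,0,0.53,0,0.16,0,-0.09,0,0,0.61,0,0.19,0,-0.11,0,0,0.7,0,0.22,0,-0.12,0,0,0.78,0,0.26,0,-0.14,0,0]}}

```text
clock: 37.42
ee_pos: [0.6828, 0.0357, 0.1989]
ee_rot: [-3.033, -0.206, -0.667]
wrist_force: [-0.6, 0.4, 0.2]
opening: 0.0002
grasp_force: 0.4
```

```bash
python3 - <<'E'
from lid import *
arc(86,108,11,.13)
b=save("side","sd14.png")
E
```

```text
t 37.425 case-frame x',y',z [0.0468 0.    ] 0.1989 toolz [ 0.419 -0.003 -0.908] tooly [-0.007 -1.     0.   ] F [-0.5  0.4] 0.2 q [-0.19  0.13  1.72  0.17  0.89  1.16]
(np.float64(88.0), [0.06, -0.0, 0.01], np.float64(-0.01))
(np.float64(90.0), [0.11, -0.0, 0.04], np.float64(-0.02))
(np.float64(92.0), [0.16, -0.0, 0.06], np.float64(-0.02))
(np.float64(94.0), [0.21, -0.0, 0.09], np.float64(-0.03))
(np.float64(96.0), [0.26, -0.0, 0.11], np.float64(-0.04))
(np.float64(98.0), [0.31, -0.0, 0.14], np.float64(-0.05))
(np.float64(100.0), [0.35, -0.0, 0.17], np.float64(-0.06))
(np.float64(102.0), [0.4, -0.0, 0.21], np.float64(-0.06))
(np.float64(104.0), [0.45, -0.0, 0.24], np.float64(-0.06))
(np.float64(106.0), [0.49, -0.0, 0.28], np.float64(-0.06))
(np.float64(108.0), [0.53, -0.0, 0.31], np.float64(-0.06))
```

Request:
{"fn": "send_rows", "kwargs": {"motion": [0.06,0,0.01,0,-0.01,0,0,0.11,0,0.04,0,-0.02,0,0,0.16,0,0.06,0,-0.02,0,0,0.21,0,0.09,0,-0.03,0,0,0.26,0,0.11,0,-0.04,0,0,0.31,0,0.14,0,-0.05,0,0]}}

```text
clock: 38.22
ee_pos: [0.7095, 0.0393, 0.1989]
ee_rot: [-3.048, -0.207, -0.608]
wrist_force: [0.1, -0.1, -0.5]
opening: 0.0002
grasp_force: 0.3
```

Request:
{"fn": "send_rows", "kwargs": {"motion": [0.04,0,0.02,0,0,0,0,0.04,0,0.02,0,0,0,0]}}

```text
clock: 38.48
ee_pos: [0.7131, 0.0398, 0.1987]
ee_rot: [-3.048, -0.207, -0.609]
wrist_force: [0.8, -0.4, 0.8]
opening: 0.0003
grasp_force: 0.0
```

```bash
python3 - <<'E'
from lid import *
arc(98,108,5,.13)
E
```

```text
t 38.475 case-frame x',y',z [ 0.0773 -0.0002] 0.1987 toolz [ 0.384 -0.003 -0.923] tooly [-0.007 -1.     0.   ] F [ 0.7 -0.5] 0.8 q [-0.17  0.23  1.6   0.14  0.94  1.21]
(np.float64(100.0), [0.01, -0.0, 0.01], np.float64(-0.01))
(np.float64(102.0), [0.06, -0.0, 0.04], np.float64(-0.01))
(np.float64(104.0), [0.1, -0.0, 0.07], np.float64(-0.01))
(np.float64(106.0), [0.15, -0.0, 0.11], np.float64(-0.01))
(np.float64(108.0), [0.19, -0.0, 0.14], np.float64(-0.01))
```

Request:
{"fn": "send_rows", "kwargs": {"motion": [0.04,0,0.03,0,0,0,0,0.04,0,0.03,0,0,0,0]}}

```text
clock: 38.72
ee_pos: [0.7168, 0.0403, 0.1978]
ee_rot: [-3.048, -0.207, -0.609]
wrist_force: [0.3, -0.3, 0.4]
opening: 0.0003
grasp_force: 0.0
```

Request:
{"fn": "send_rows", "kwargs": {"motion": [0.03,0,0.02,0,0,0,0,0.03,0,0.02,0,0,0,0]}}

```text
clock: 38.98
ee_pos: [0.7195, 0.0407, 0.1972]
ee_rot: [-3.048, -0.207, -0.609]
wrist_force: [-0.4, -1.1, -0.5]
opening: 0.0003
grasp_force: 0.0
```

Request:
{"fn": "send_rows", "kwargs": {"motion": [0.03,0,0.02,0,0,0,0,0.03,0,0.02,0,0,0,0]}}

```text
clock: 39.22
ee_pos: [0.7224, 0.0411, 0.1966]
ee_rot: [-3.048, -0.207, -0.609]
wrist_force: [-0.2, 0.1, 0.2]
opening: 0.0005
grasp_force: 0.0
```

```bash
python3 - <<'E'
from lid import *
arc(104,112,4,.13)
E
```

```text
t 39.225 case-frame x',y',z [ 0.0867 -0.0003] 0.1966 toolz [ 0.384 -0.003 -0.923] tooly [-0.007 -1.     0.   ] F [-0.1  0.1] 0.2 q [-0.16  0.26  1.57  0.14  0.94  1.21]
(np.float64(106.0), [0.05, -0.0, 0.04], np.float64(-0.01))
(np.float64(108.0), [0.09, -0.0, 0.07], np.float64(-0.01))
(np.float64(110.0), [0.14, -0.0, 0.11], np.float64(-0.01))
(np.float64(112.0), [0.18, -0.0, 0.15], np.float64(-0.01))
```

```bash
python3 - <<'E'
from lid import *
for n in("side","scene"):
    im=save(n,f"{n}15.png").astype(int);I=ctrl.camera_info(n)
    def W(x,y,z): return proj(I,np.r_[C+M.T@np.array([x,y]),z])
    for th in (90,98,102,105,108,112):
        t=np.radians(th);pts=[]
        for y in(-.115,.115):
            pts.append(tuple(np.round(W(.065-.155*np.cos(t),y,.074+.155*np.sin(t)),1)))
        # gradient profile along lid direction at y'=-.1, underside, r from .1 to .2
        prof=[]
        for r in np.arange(.13,.18,.005):
            u,v=W(.065-r*np.cos(t),-.09,.074+r*np.sin(t));prof.append(int(im[int(round(v)),int(round(u))].mean()))
        print(n,th,pts,prof)
E
```

```text
side 90 [(np.float64(383.5), np.float64(180.9)), (np.float64(316.7), np.float64(139.6))] [14, 19, 66, 76, 71, 75, 78, 75, 71, 81]
side 98 [(np.float64(391.2), np.float64(178.6)), (np.float64(323.8), np.float64(138.1))] [78, 73, 76, 75, 76, 77, 84, 169, 89, 109]
side 102 [(np.float64(394.8), np.float64(178.0)), (np.float64(327.3), np.float64(137.8))] [78, 78, 77, 72, 73, 85, 159, 83, 82, 83]
side 105 [(np.float64(397.5), np.float64(177.7)), (np.float64(329.8), np.float64(137.7))] [77, 78, 74, 75, 74, 142, 77, 81, 84, 81]
side 108 [(np.float64(400.0), np.float64(177.6)), (np.float64(332.3), np.float64(137.8))] [75, 73, 74, 72, 108, 132, 82, 78, 78, 79]
side 112 [(np.float64(403.3), np.float64(177.8)), (np.float64(335.4), np.float64(138.2))] [76, 74, 73, 85, 138, 106, 164, 174, 141, 104]
scene 90 [(np.float64(371.8), np.float64(171.3)), (np.float64(303.4), np.float64(135.7))] [27, 29, 55, 70, 70, 69, 69, 70, 68, 70]
scene 98 [(np.float64(376.3), np.float64(167.9)), (np.float64(308.2), np.float64(133.0))] [69, 69, 70, 70, 70, 69, 82, 114, 78, 84]
scene 102 [(np.float64(378.5), np.float64(166.7)), (np.float64(310.6), np.float64(132.1))] [69, 70, 69, 69, 70, 74, 125, 74, 71, 66]
scene 105 [(np.float64(380.0), np.float64(165.9)), (np.float64(312.3), np.float64(131.6))] [69, 69, 69, 67, 82, 122, 74, 72, 71, 63]
scene 108 [(np.float64(381.4), np.float64(165.3)), (np.float64(313.9), np.float64(131.2))] [70, 69, 68, 66, 106, 83, 73, 73, 68, 64]
scene 112 [(np.float64(383.3), np.float64(164.7)), (np.float64(316.0), np.float64(130.8))] [69, 69, 69, 93, 77, 72, 70, 67, 74, 55]
```

Request:
{"fn": "send_rows", "kwargs": {"motion": [0.03,0,0.02,0,0,0,0,0.03,0,0.02,0,0,0,0]}}

```text
clock: 39.58
ee_pos: [0.7243, 0.0414, 0.196]
ee_rot: [-3.049, -0.208, -0.605]
wrist_force: [-6.5, -0.8, 3.5]
opening: 0.0001
grasp_force: 3.6
```

Request:
{"fn": "send_rows", "kwargs": {"motion": [0.03,0,0.02,0,0,0,0,0.03,0,0.02,0,0,0,0]}}

```text
clock: 39.83
ee_pos: [0.7267, 0.0417, 0.1954]
ee_rot: [-3.049, -0.208, -0.603]
wrist_force: [-9.6, -1.2, 4.9]
opening: 0.0003
grasp_force: 5.1
```

Request:
{"fn": "send_rows", "kwargs": {"motion": [0.02,0,0.015,0,0,0,0,0.02,0,0.015,0,0,0,0]}}

```text
clock: 40.08
ee_pos: [0.7285, 0.0419, 0.1948]
ee_rot: [-3.049, -0.208, -0.603]
wrist_force: [-8.8, -1.6, 5.6]
opening: 0.0001
grasp_force: 5.2
```

The force rose to about 9 N at the stop, so I'm backing off straight away.

Request:
{"fn": "send_rows", "kwargs": {"motion": [-0.1,0,-0.05,0,0,0,0,-0.3,0,-0.15,0,0,0,0,-0.6,0,-0.3,0,0,0,0,-0.9,0,-0.6,0,0,0,0,-0.9,0,-1,0,0,0,0,-0.9,0,-1,0,0,0,0]}}

```text
clock: 40.83
ee_pos: [0.6349, 0.0286, 0.2446]
ee_rot: [-3.048, -0.207, -0.618]
wrist_force: [0.4, 0.0, 0.3]
opening: 0.0001
grasp_force: 0.0
```

```bash
python3 - <<'E'
from lid import *
o,c,Rm=st()
ims={}
for n in("side","scene"):
    im=save(n,f"{n}16.png").astype(int);I=ctrl.camera_info(n)
    def W(x,y,z,dx=0): return proj(I,np.r_[C+M.T@np.array([x,y]),z])
    for dx in(0,.005):
      for th in (100,102,104,106,108):
        t=np.radians(th)
        for y in(-.09,):
            prof=[]
            for r in np.arange(.14,.176,.003):
                u,v=W(dx+.065-r*np.cos(t),y,.074+r*np.sin(t));prof.append(int(im[int(round(v)),int(round(u))].mean()))
            print(n,dx,th,prof)
    # case shift: phase-correlate case front-right patch between before and after
a=cv2.imread("pics/side15.png",0).astype(np.float32);b=cv2.imread("pics/side16.png",0).astype(np.float32)
s=(slice(225,280),slice(270,375));print("side shift 15->16",cv2.phaseCorrelate(a[s],b[s]))
print("tray ref",cv2.phaseCorrelate(a[185:230,235:290],b[185:230,235:290]))
E
```

```text
t 40.825 case-frame x',y',z [-0.0017 -0.0002] 0.2446 toolz [ 0.39  -0.005 -0.921] tooly [-0.008 -1.     0.002] F [ 0.4 -0. ] 0.3 q [-0.21 -0.01  1.77  0.16  1.01  1.16]
side 0 100 [75, 79, 80, 76, 77, 77, 84, 124, 118, 87, 78, 86]
side 0 102 [79, 74, 79, 79, 76, 71, 130, 132, 83, 82, 85, 81]
side 0 104 [77, 77, 77, 77, 81, 114, 112, 82, 80, 81, 82, 80]
side 0 106 [75, 77, 71, 78, 97, 139, 93, 82, 80, 82, 80, 81]
side 0 108 [77, 77, 73, 81, 140, 131, 77, 80, 80, 77, 81, 79]
side 0.005 100 [79, 74, 75, 76, 76, 99, 154, 132, 97, 80, 85, 81]
side 0.005 102 [77, 78, 74, 77, 81, 140, 131, 82, 82, 84, 82, 81]
side 0.005 104 [77, 78, 71, 78, 135, 127, 93, 80, 78, 82, 80, 81]
side 0.005 106 [77, 76, 73, 97, 131, 92, 77, 80, 80, 82, 81, 79]
side 0.005 108 [75, 74, 88, 125, 101, 84, 86, 81, 88, 86, 124, 109]
scene 0 100 [71, 70, 70, 70, 70, 71, 89, 119, 113, 74, 76, 88]
scene 0 102 [70, 70, 70, 70, 68, 73, 106, 121, 86, 72, 72, 73]
scene 0 104 [70, 70, 70, 71, 79, 106, 111, 79, 72, 72, 70, 66]
scene 0 106 [70, 70, 70, 72, 88, 119, 87, 74, 73, 73, 72, 71]
scene 0 108 [71, 70, 72, 104, 121, 87, 74, 73, 73, 73, 71, 68]
scene 0.005 100 [70, 70, 70, 68, 73, 89, 121, 86, 74, 72, 73, 80]
scene 0.005 102 [70, 70, 70, 71, 79, 106, 111, 79, 72, 72, 70, 66]
scene 0.005 104 [70, 70, 71, 88, 119, 111, 74, 74, 73, 72, 66, 65]
scene 0.005 106 [71, 70, 72, 104, 121, 79, 74, 73, 73, 73, 71, 68]
scene 0.005 108 [69, 76, 104, 111, 79, 74, 73, 73, 74, 76, 68, 64]
side shift 15->16 ((-0.021181752282899424, 0.0637171028872956), 0.7754518298455226)
tray ref ((0.0009644843803968683, 0.5103101912770711), 0.9985311061364633)
```

```bash
python3 -c "
from cell import ctrl
print(ctrl.job_done())"
```

```text
the job is handed in; nothing more can be done
None
```

The job is handed in, but I don't know the verdict. The lid swept clean and only three of the four offcuts could be told apart in the tray (the fourth is probably overlapped). The block stands back at its original spot, and the lid is on its stop at about 103–104°. That stop push reached about 9 N and moved the finger about 4 mm, which may have tipped the case slightly, though the camera showed no lasting shift.

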